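# Clamp a square tube in the ratchet hold-down press

## Task

Lay the short square steel tube in the channel of the hold-down press, lengthways, and push it in until its end is home against the stop. Then take hold of the press's lever handle and pump it gently in full strokes, one click each, until the pad bears firmly on the tube (the down-stroke has turned clearly stiffer than the free ones) and stop there, without over-tightening. Finish with the handle raised to its top and let go, and disturb nothing else on the bench.

Things in the scene. Friction and masses are not known exactly. Their poses are not given: they have to be found in the camera images.
- tube: The work piece: square steel tube, 150 long x 30 x 30 mm, open ends, about 0.35 kg (varies), lying on the bench. Origin at its centre; x along its length. Either end may go first and any side may be up.
- press: Hold-down press fixed to the bench. Origin on the bench under the pad's axis; x runs along the channel from its open mouth to the end stop, y from the column towards the lever's handle. Dark base plate 30 mm thick, x -55 to 80, y -140 to 60 mm; column y -140 to -80, x -28 to 28. Grey head above the bed: x -24 to 24, y up to 100, z 147 to 253 mm.
- mouth (a point): Open mouth of the channel on top of the base plate: press x=-55, y=0, z=30 mm. The channel lies between two rails 35 mm apart and 12 mm high, flared out to 60 mm here (x=-55 to -20), and ends at a stop, 22 mm high, at x=40. The tube goes in from this side, under the head.
- seat (a point): Where the tube's centre is when it lies in the channel with its end against the stop: press x=-35, y=0, z=45 mm; axes as the press. So seated, 55 mm of the tube stick out in front of the base plate, where it can be held (at about x=-85).
- head: Head with the toothed wheel, lever, ram and round sprung pad (32 mm dia). Origin 200 mm above the press's. Pad starts 13 to 37 mm above the seated tube (it is screwed out by an unknown amount). A full pump lowers it 8 mm, one tooth, for good. From contact it presses about 37 N more a click (10 N over that late in the stroke). Wanted: 18 to 80 N (stop at the first click that gives 18 or more); over 110 N is overload.
- axle (a point): Point on the lever's hinge axis, in the plane where the handle swings: press x=56, y=-35, z=200 mm. The hinge axis is the press's x. Axes as the press.
- handle (a point): Grip point on the centre line of the lever's round black grip, 200 mm from the axle. Grip 20 mm dia, reaching 145 to 259 mm from the axle; pinch it from above, fingers closing along the press's x. It swings in the press's y-z plane: 59 mm above the axle with the lever up, 42 mm below it fully down. A tight pinch resists turning and blurs the feel.
- lever (a joint): Lever angle, rad: 0 at the upper stop (0.30 above level), 0.51 at the lower stop. A click needs it down past 0.48, then up again below 0.05. No return spring: it stays where left. At the grip it takes about 1.5 N to lower free and 4 N to lift; with the pad pressing, 0.15 N more to lower per newton on the pad (5 N more at 30 N). Keep the hand under 150 N on it, both fingers' squeeze counted.
- angle_piece: Bystander: an L-section steel angle offcut, 150 long, 45 wide, 45 high; NOT the square tube.
- hammer: Bystander: hammer, lying.
- wire_brush: Bystander: wire brush, lying.
- flange: Bystander: square steel flange plate 90 x 90 x 12 mm with five holes, lying flat.
- round_offcut: Bystander: standing round steel bar offcut, 48 dia x 50 high.
Things that resemble listed ones, but are neither listed nor needed, are in the scene too. What is shaped like the tube but black or purple is not meant.

How it is judged:
On the way, in this order (a step that is already met when the one before it is completed fails the run):
1. the tube lies home in the channel, end against the stop (within 4 mm), and has been let go (x of tube in the frame of seat between -0.004 and 0.004 m and y of tube in the frame of seat between -0.004 and 0.004 m and z of tube in the frame of seat between -0.004 and 0.004 m and angle between the x axis of tube and the x axis of seat, either way round below 0.08 rad and contact force between the fingers and tube below 0.5 N), for 0.2 s.
2. the lever is pumped right down (value of joint lever above 0.42 rad), for 0.05 s.
3. the pad presses on the tube with at least 18 N (contact force between head and tube above 18 N), for 0.2 s.
At the end, for the whole second after the job is handed in: The tube lies in the channel within 4 mm of its seat and square to it (0.08 rad), the pad presses on it with 18 to 80 N, the lever is raised to within 0.08 rad of its top, and all is released and at rest (x of tube in the frame of seat between -0.004 and 0.004 m and y of tube in the frame of seat between -0.004 and 0.004 m and z of tube in the frame of seat between -0.004 and 0.004 m and angle between the x axis of tube and the x axis of seat, either way round below 0.08 rad and contact force between head and tube between 18 and 80 N and value of joint lever below 0.08 rad and linear speed of tube below 0.02 m/s); the robot touches nothing.
It fails at once if the tube is over-clamped: the pad presses with more than 110 N (contact force between head and tube above 110 N).
It fails at once if the press or its lever is forced: more than 150 N from the fingers, squeeze of both included (contact force between the fingers and head above 150 N).
It fails at once if a bystander is shifted by more than 30 mm (distance of any of angle_piece, hammer, wire_brush, flange, round_offcut from where it was at the start of the episode above 0.03 m).
It also fails if it takes over 72 s, if anything falls off the work surface, if the arm or the gripper's body presses on something with over 40 N, if the wrist force passes 120 N, or if a joint passes its speed limit or range.

## Robot

A 6-joint arm with a two-finger parallel gripper is mounted at the origin on the work surface. World frame = base frame: x ahead of the robot, y to its left, z up, the work surface at z = 0. Lengths are in m, angles in rad, forces in N, time in s.
With the tool pointing down it reaches from about 0.225 to 0.725 m from the base axis. Payload 3.1 kg.
Tool frame: the origin (TCP) lies at the very end of the fingers, on their centre line; the grasp point (between the pads) lies 19 mm behind it; z points along the fingers, y is the direction in which the jaws open and shut (so a half turn about z gives the same grasp; the last joint's range is limited). The gripper opens to 85 mm and grips with 20 to 120 N. Pads are 22 mm wide; open, the fingers measure 114 mm over their backs; the gripper's body (76 mm by 85 mm) begins 54 mm behind the grasp point. The pads swing forward as they close: fully open they stand 13 mm farther back than shut.
Start: joints at [1.057, 0.048, 0.099, 1.622, 0, 1.443], TCP at [0.198, 0.486, 0.231] pointing down, gripper open.
Joint ranges: [-2.91, 2.91], [-0.99, 1.94], [-1.21, 1.42], [-2.12, 2.29], [-1.49, 1.47], [-3.14, 3.14]. Speed limits (rad/s): [2.79, 2.79, 3.14, 3.14, 3.14, 3.14].

## Interface

Orientations are given as a unit quaternion [x, y, z, w].
In Python, from bench import ctrl, cams, finish_job gives the robot as it stands.
- The arm moves only by the tool apply_moves, never from a script. Its argument "increments" is a list of rows, each a list of 3 entries, a list of its own where there are three numbers: the gripper's target within -1 to 1 (shut at 1, half-way at 0, fully open at -1), then the shift along the world's x, y, z in m, then the turn about the world's z in rad. A call has 1 to 20 rows; each row is the pose to reach, as a shift and turn from the pose commanded when the call began; what a row does not reach only later rows make up. A row lasts 1/8 s, in which the tool goes at most 62.5 mm and 10.7 degrees, less where a joint would pass 70% of its speed; a pose out of reach is approached as far as the arm can. A call with a gripper value outside its range is refused whole. The fingers move at their own pace and stop on an object; the grip force is fixed at half the most. Time passes only in rows, so rows that repeat a pose let the fingers close. It gives the time, the measured TCP pose, the force and the opening at its end, in the units of the state.
- ctrl.get_state(): the state, without advancing time (a new reading comes with each control period).
- cams.snapshot(name): name is "side" or "top"; returns a dict with "color" (480x640x3 uint8, blue, green, red), "fx", "fy", "cx", "cy" (pixels), "rvec" (rotation vector, rad) and "tvec" (3), from world to camera coordinates, as OpenCV has them. Camera axes: x right, y down, z forward; pixel columns grow to the right and rows downward; lengths in m; the calibration is good to about 2 mm. A picture is of the moment at which its call begins. There is no depth.
- finish_job(): hands the job in, once; it reports no verdict.
The state is a dict: "t": time; "qpos": joint angles; "joint_velocities": joint speeds; "tau": joint torques, N m; "position": TCP position; "orientation": TCP orientation; "ft_force": force on the tool from outside, world axes, zero at the start; "ft_torque": the same for the moment, N m; "finger_gap": finger opening in m.
Only numpy, scipy, OpenCV 4.12 (cv2) and the standard library are available. Lean on these libraries where they do the work, as an engineer would, in place of code of your own. Each camera call takes 0.05 s, during which the arm holds its last target.

## Working session

There is one attempt and no reset: what is moved stays moved. The work goes in short steps, Python scripts to look and compute and a tool call to move; the robot and the scene stay as the last step left them, time stands still between calls to the robot, and variables do not carry over. Pictures are saved under pics/ and viewed, and the job is handed in when it is done.

Besides the shell and the picture viewer there is one more tool, called as name([rows], argument=value, ...), one row to a line, values as JSON. apply_moves: Moves the arm, as the interface text tells. Its arguments: {"type":"object","properties":{"increments":{"type":"array"}},"required":["increments"]}

```bash
ls; mkdir -p pics
python3 - <<'E'
from bench import ctrl,cams
import cv2,json
s=ctrl.get_state(); print(s)
for n in("side","top"):
    c=cams.snapshot(n); cv2.imwrite(f"pics/{n}0.png",c["color"]); print(n,c["fx"],c["cx"],c["cy"],c["rvec"],c["tvec"])
E
```

```text
pics
{'t': 0.0, 'qpos': array([1.05720143e+00, 4.87568708e-02, 9.75505887e-02, 1.62202353e+00,
       4.17994186e-05, 1.44299295e+00]), 'joint_velocities': array([ 8.63942930e-05, -4.45536165e-07, -1.73353574e-03, -2.04447295e-04,
       -8.40520110e-04,  2.47647203e-04]), 'tau': array([ 2.06135201e-05, -3.38782454e+01,  3.20015430e+01,  2.05011800e-02,
       -1.48001463e-04, -6.15960030e-07]), 'position': array([0.19723968, 0.48585421, 0.23009033]), 'orientation': array([ 1.91701630e-01,  9.81452497e-01, -1.14812082e-03, -4.03388635e-04]), 'ft_force': array([0.0543435 , 0.44459395, 0.13224705]), 'ft_torque': array([0.01001672, 0.02776113, 0.01350706]), 'finger_gap': 0.08535991282810007}
side 594.8924507607288 318.92101979324445 247.12306286157386 [ 1.9594001  -0.7833119   0.44089922] [-0.40528502  0.33685055  1.09181954]
top 565.6672347810473 324.6264909893492 242.52382308151863 [ 2.12685143 -2.11360685  0.19509698] [0.00481804 0.5714158  1.56103016]
```

View pics/side0.png

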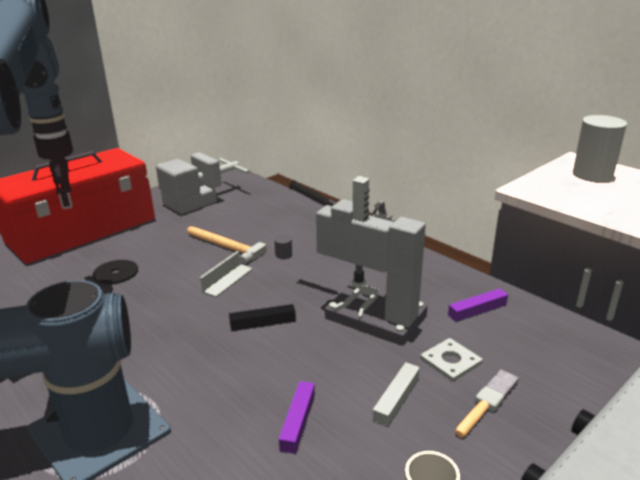

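View pics/top0.png

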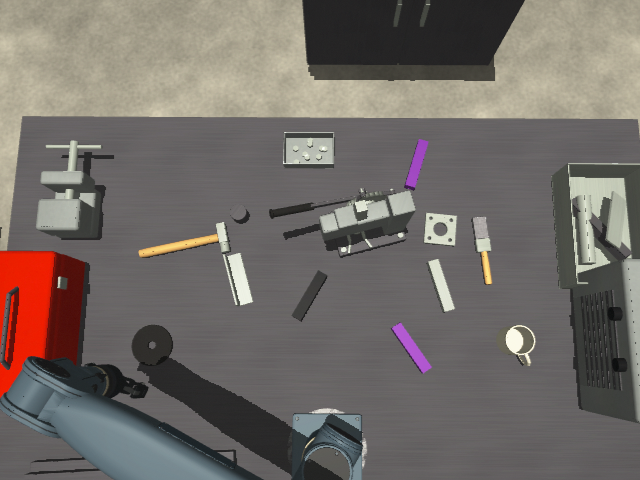

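Run:
```python
import cv2
a=cv2.imread("pics/side0.png"); b=cv2.imread("pics/top0.png")
cv2.imwrite("pics/s_press.png",cv2.resize(a[170:350,280:440],None,fx=3.33,fy=3.33,interpolation=cv2.INTER_CUBIC)) 
cv2.imwrite("pics/t_press.png",cv2.resize(b[170:330,260:460],None,fx=3.7,fy=3.7,interpolation=cv2.INTER_CUBIC)) 
cv2.imwrite("pics/s_tube.png",cv2.resize(a[340:440,350:450],None,fx=6,fy=6,interpolation=cv2.INTER_CUBIC))
```

```text
(no output)
```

View pics/s_press.png

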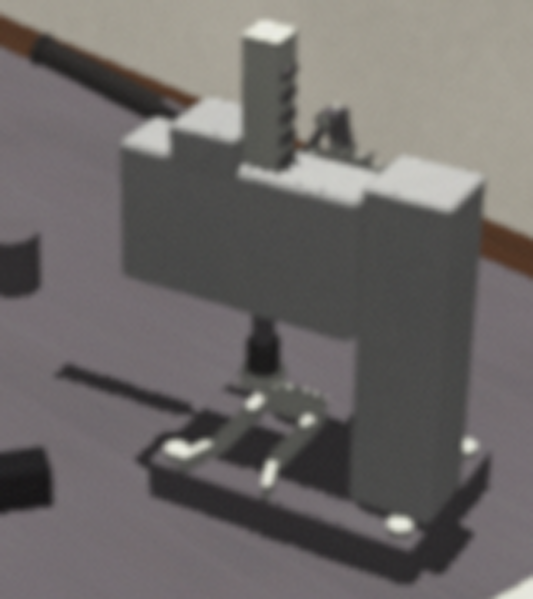

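View pics/t_press.png

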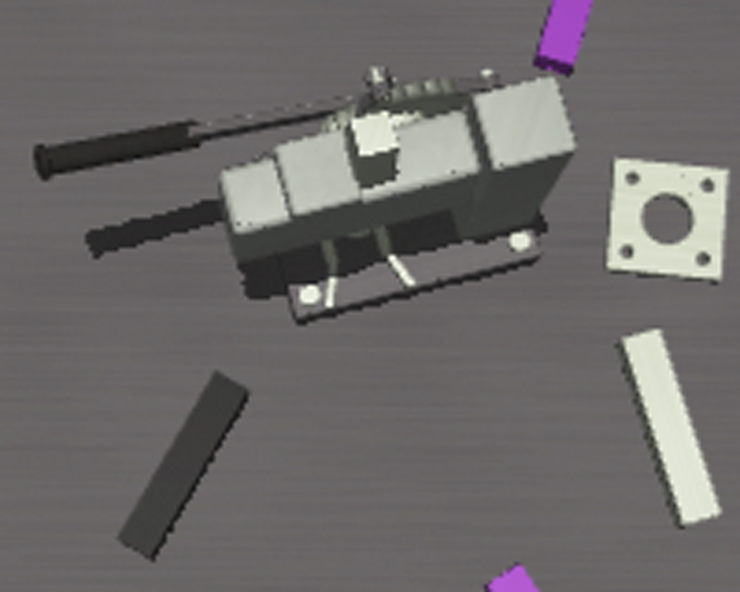

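View pics/s_tube.png

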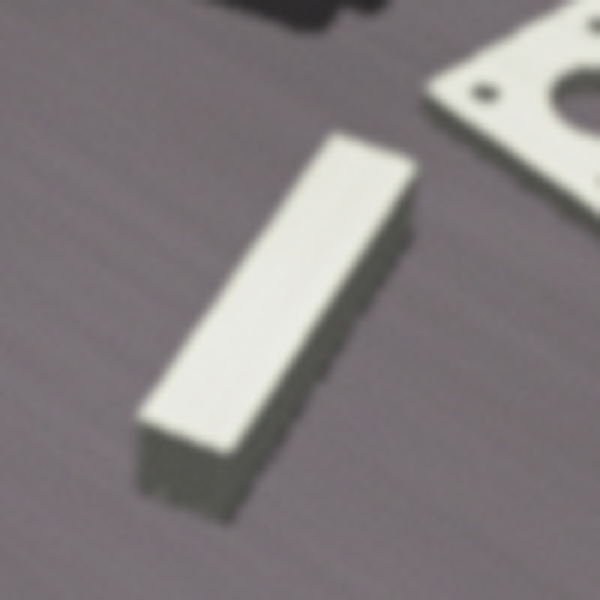

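```bash
cat > h.py <<'E'
import numpy as np,cv2,json
from scipy.optimize import least_squares
from bench import ctrl,cams
def cam(n): 
    c=cams.snapshot(n); return c
def K(c): return np.array([[c["fx"],0,c["cx"]],[0,c["fy"],c["cy"]],[0,0,1.]])
def proj(c,P): return cv2.projectPoints(np.asarray(P,float).reshape(-1,1,3),np.array(c["rvec"]),np.array(c["tvec"]),K(c),None)[0][:,0]
def tf(p,P):
    P=np.asarray(P,float).reshape(-1,3); c,s=np.cos(p[2]),np.sin(p[2])
    return np.c_[p[0]+c*P[:,0]-s*P[:,1],p[1]+s*P[:,0]+c*P[:,1],P[:,2]]
def fit(obs,p0):
    f=lambda p:np.concatenate([(proj(c,tf(p,P))-uv).ravel() for c,P,uv in obs])
    r=least_squares(f,p0,loss="soft_l1"); return r.x,r.fun
def box(x0,x1,y0,y1,z0,z1): return [[x,y,z] for x in(x0,x1) for y in(y0,y1) for z in(z0,z1)]
E=[(0,1),(2,3),(4,5),(6,7),(0,2),(1,3),(4,6),(5,7),(0,4),(1,5),(2,6),(3,7)]
def draw(img,c,p,boxes,off,sc):
    for b in boxes:
        q=(proj(c,tf(p,b))-off+.5)*sc-.5
        for i,j in E: cv2.line(img,tuple(int(v) for v in q[i]),tuple(int(v) for v in q[j]),(0,0,255),1,cv2.LINE_AA)
    return img
def crop(c,x0,x1,y0,y1,sc): return cv2.resize(c["color"][y0:y1,x0:x1],None,fx=sc,fy=sc,interpolation=cv2.INTER_CUBIC),np.array([x0,y0])
PB=[box(-.055,.080,-.140,.060,0,.030),box(-.024,.024,-.08,.1,.147,.253),box(-.028,.028,-.14,-.08,.03,.253),box(-.055,.04,-.0175,.0175,.03,.042)]
E
cat > a.py <<'E'
from h import *
S=cam("side");T=cam("top")
up=lambda a,o,s:(np.array(a,float)+.5)/s-.5+np.array(o)
L,W=.075,.015
tp=[[L,W,.03],[L,-W,.03],[-L,-W,.03],[-L,W,.03]]
uT=up([(622,341),(660,329),(720,514),(683,527)],(260,170),3.7)
uS=up([(335,132),(415,165),(232,450),(140,412)],(350,340),6)
p,r=fit([(T,tp,uT),(S,tp,uS)],[.4,-.2,.2]); print("tube",p,np.round(r,1))
pT=p
P=[[-.055,.06,.03],[-.055,-.14,.03],[-.055,.06,0],[.08,-.14,.03],[-.024,.1,.147]]
uS=up([(150,465),(412,545),(152,495),(490,458),(123,272)],(280,170),3.33)
Pt=[[-.055,.06,0],[-.055,-.14,0]]
uT=up([(300,322),(541,258)],(260,170),3.7)
p,r=fit([(S,P,uS),(T,Pt,uT)],[.55,-.05,.2]); print("press",p,np.round(r,1))
tb=[box(-L,L,-W,W,0,.03)]
i,o=crop(S,280,440,170,350,3.33); cv2.imwrite("pics/o1.png",draw(i,S,p,PB,o,3.33))
i,o=crop(T,260,460,170,330,3.7); i=draw(i,T,p,PB,o,3.7); cv2.imwrite("pics/o2.png",draw(i,T,pT,tb,o,3.7))
E
python3 a.py
```

```text
tube [ 0.45581527 -0.32483323  0.29030043] [ 0.1 -0.7 -0.2 -0.4  0.3 -0.2  0.2 -0.7 -0.4  0.4  0.2 -0.3 -0.6  0.2
 -0.3  0.7]
press [ 0.60769308 -0.08095096  0.26150494] [-0.  -1.8  0.7  1.5 -0.5 -0.2  1.9 -3.2 -0.3  2.  -0.6  0.2 -0.2  0.6]
```

View pics/o1.png

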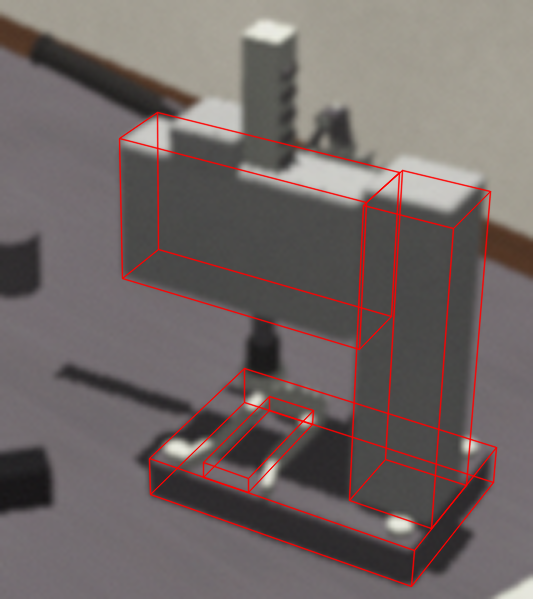

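View pics/o2.png

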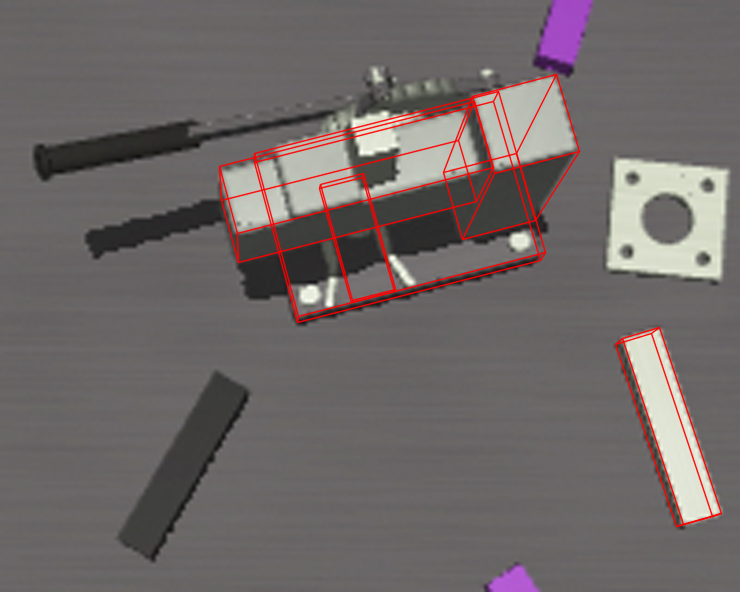

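Run:
```python
from h import *
a=cv2.imread("pics/side0.png"); b=cv2.imread("pics/top0.png")
cv2.imwrite("pics/z1.png",cv2.resize(a[270:350,320:430],None,fx=7,fy=7,interpolation=cv2.INTER_CUBIC)) 
cv2.imwrite("pics/z2.png",cv2.resize(b[180:260,315:425],None,fx=7,fy=7,interpolation=cv2.INTER_CUBIC))
```

```text
(no output)
```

View pics/z1.png

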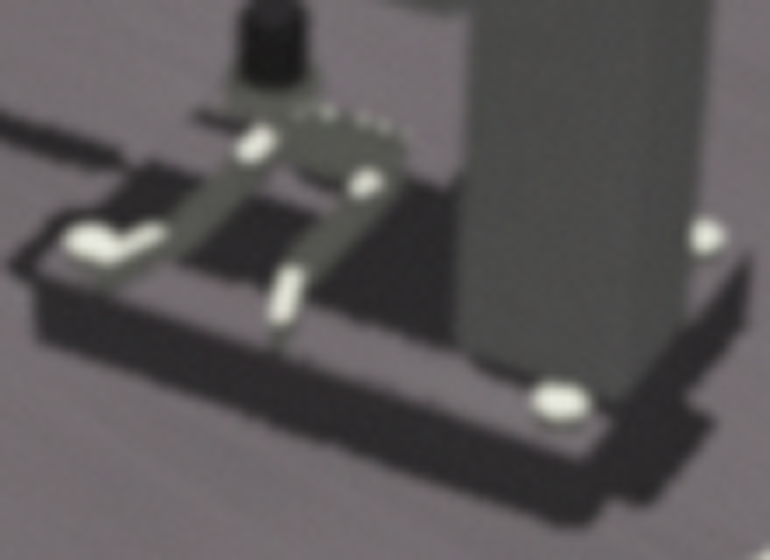

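View pics/z2.png

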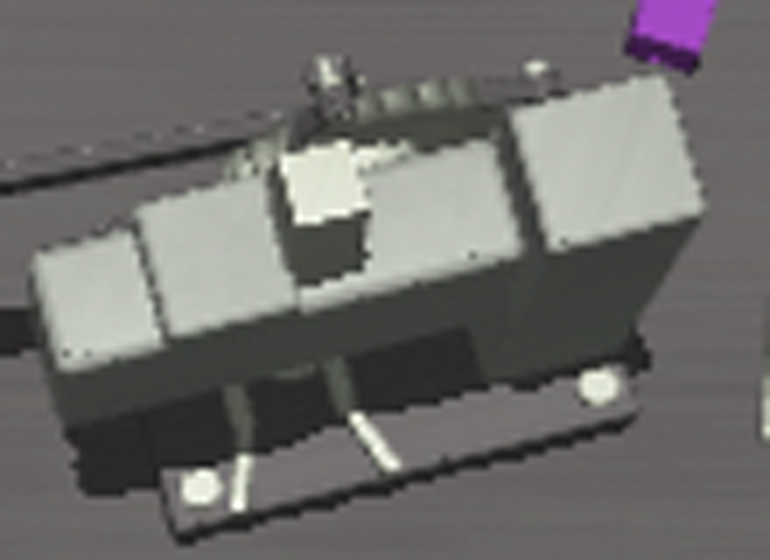

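```bash
cat > b.py <<'E'
from h import *
S=cam("side");T=cam("top")
up=lambda a,o,s:(np.array(a,float)+.5)/s-.5+np.array(o)
PS=[[-.055,.06,.03],[-.055,-.14,.03],[-.055,.06,0],[-.055,-.14,0],[-.028,-.08,.03],[-.028,-.14,.03],[.08,-.14,.03],[-.024,.1,.147]]
uS=up([(36,285),(592,458),(42,345),(590,527),(460,347),(612,402),(748,258)],(320,270),7)
uS=np.r_[uS,up([(123,272)],(280,170),3.33)]
Pt=[[-.055,.06,0],[-.055,-.14,0],[-.024,.1,.147]]
uT=up([(185,545),(632,425),(68,430)],(315,180),7)
p0,r=fit([(S,PS,uS),(T,Pt,uT)],[.6,-.08,.26]); print("both",p0,np.round(r,1))
print(fit([(S,PS,uS)],p0)); print(fit([(T,Pt,uT)],p0))
hp=tf(p0,[[.056,-.035+.191,.259]]);print(hp)
for im,c,o,n in((cv2.imread("pics/z1.png"),S,(320,270),"o3"),(cv2.imread("pics/z2.png"),T,(315,180),"o4")):
    cv2.imwrite(f"pics/{n}.png",draw(im,c,p0,PB,np.array(o),7))
E
python3 b.py
```

```text
both [ 0.60721331 -0.08081143  0.26938494] [-0.2 -2.6  0.1 -0.3 -0.9 -0.6 -0.3  0.9 -0.7  0.8  2.4  1.1  2.1 -2.7
 -0.6  2.2 -0.7 -0.3  0.7 -0.5 -0.1  0.1]
(array([ 0.60796061, -0.08034383,  0.26851081]), array([-0.08224314, -2.84373166,  0.15028768, -0.51030216, -0.81412684,
       -0.81434759, -0.32940908,  0.68554668, -0.65765114,  0.53691623,
        2.43967695,  0.9305249 ,  2.10516588, -2.83312129, -0.47359256,
        1.98834861]))
(array([ 0.60656762, -0.08119178,  0.26523972]), array([-0.676358  , -0.12709691,  0.86283282, -0.12795603, -0.08261709,
        0.22338626]))
[[0.61967603 0.08446616 0.259     ]]
```

```bash
python3 -c "
import cv2,numpy as np
cv2.imwrite('pics/o34.png',cv2.resize(np.vstack([cv2.imread('pics/o3.png'),cv2.imread('pics/o4.png')]),(412,600)))"
```

apply_moves([
  [-1,[0.02,-0.055,0],0.05],
  [-1,[0.03,-0.115,0],0.1],
  [-1,[0.045,-0.175,0],0.15],
  [-1,[0.06,-0.235,0],0.2],
  [-1,[0.075,-0.295,0],0.25],
  [-1,[0.09,-0.355,0],0.3],
  [-1,[0.107,-0.415,0],0.35],
  [-1,[0.123,-0.475,0],0.4],
  [-1,[0.14,-0.535,0],0.45],
  [-1,[0.155,-0.595,0],0.5],
  [-1,[0.17,-0.655,0],0.55],
  [-1,[0.187,-0.715,0],0.6],
  [-1,[0.203,-0.775,-0.02],0.65],
  [-1,[0.215,-0.824,-0.06],0.676],
  [-1,[0.215,-0.824,-0.1],0.676],
  [-1,[0.215,-0.824,-0.13],0.676],
  [-1,[0.215,-0.824,-0.13],0.676],
  [-1,[0.215,-0.824,-0.13],0.676],
])

```text
t: 2.55
position: [0.4131, -0.338, 0.1027]
orientation: [-0.145, 0.989, -0.001, 0.001]
ft_force: [0.6, 0.3, 0.3]
finger_gap: 0.0853
```

Run:
```python
from h import *
c=cam("top"); i,o=crop(c,360,520,230,350,5); cv2.imwrite("pics/g1.png",i)
```

```text
(no output)
```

View pics/g1.png

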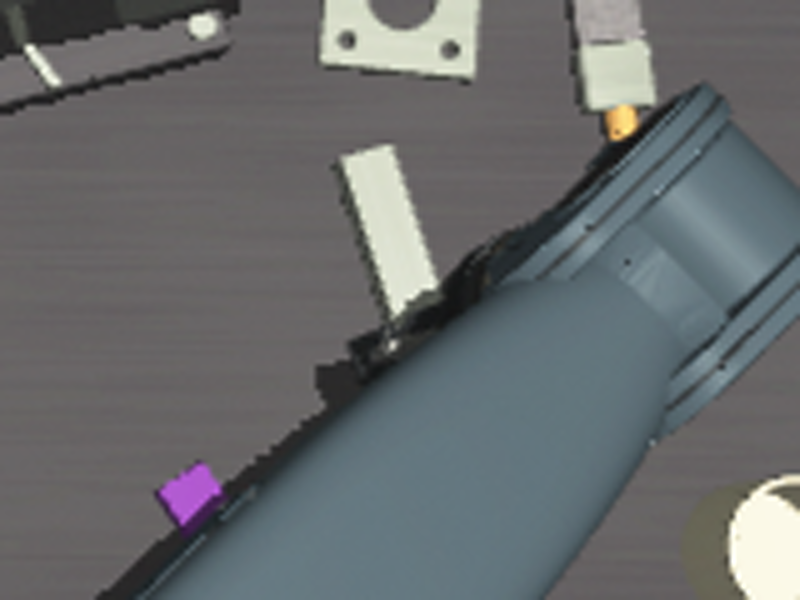

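The top view shows the tube (crop 345-435, 150-310) with the gripper straddling its near end and both neighbours clear. Descending and closing.

apply_moves([
  [-1,[0,0,-0.04],0],
  [-1,[0,0,-0.07],0],
  [-1,[0,0,-0.09],0],
  [-1,[0,0,-0.098],0],
  [-1,[0,0,-0.098],0],
  [1,[0,0,-0.098],0],
  [1,[0,0,-0.098],0],
  [1,[0,0,-0.098],0],
  [1,[0,0,-0.098],0],
  [1,[0,0,-0.098],0],
  [1,[0,0,-0.098],0],
  [1,[0,0,-0.098],0],
])

```text
t: 4.1
position: [0.413, -0.338, 0.0042]
orientation: [-0.145, 0.989, -0.001, 0.0]
ft_force: [0.5, -0.0, 5.8]
finger_gap: 0.0289
```

apply_moves([
  [1,[0,0,0.01],0],
  [1,[0,0,0.03],0],
  [1,[0,0,0.06],0],
  [1,[0,0,0.08],0],
  [1,[0,0,0.08],0],
  [1,[0,0,0.08],0],
])

```text
t: 4.85
position: [0.4117, -0.3368, 0.0817]
orientation: [-0.145, 0.989, 0.001, -0.001]
ft_force: [0.8, -0.6, -3.2]
finger_gap: 0.0291
```

Run:
```python
from h import *
print(ctrl.get_state()["position"],ctrl.get_state()["ft_force"],ctrl.get_state()["ft_torque"])
c=cam("side"); i,o=crop(c,340,480,310,430,5); cv2.imwrite("pics/g2.png",i)
```

```text
[ 0.41167976 -0.33678418  0.08166366] [ 0.79520756 -0.58324457 -3.16814303] [-0.08545087  0.1240019  -0.02299993]
```

View pics/g2.png

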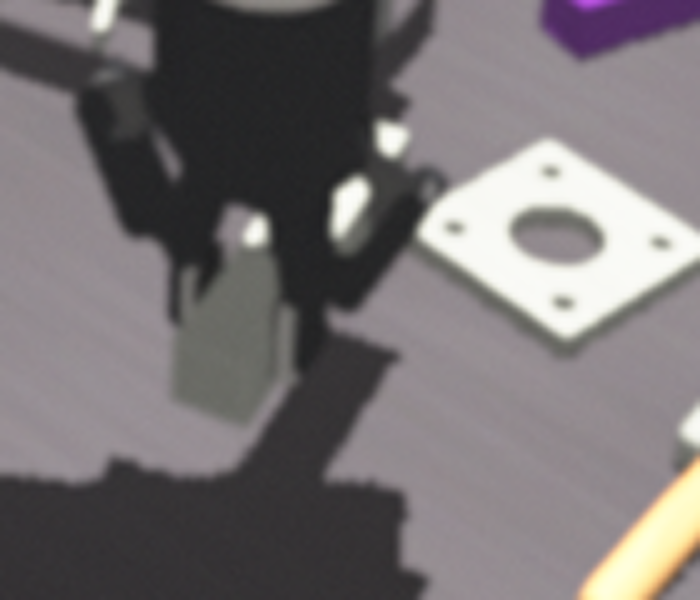

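apply_moves([
  [1,[0.0,0.03,0],0],
  [1,[0.002,0.08,0],-0.01],
  [1,[0.004,0.13,0],-0.02],
  [1,[0.006,0.17,0],-0.023],
  [1,[0.007,0.195,-0.01],-0.023],
  [1,[0.007,0.204,-0.02],-0.023],
  [1,[0.007,0.204,-0.025],-0.023],
  [1,[0.007,0.204,-0.025],-0.023],
  [1,[0.007,0.204,-0.025],-0.023],
])

```text
t: 6.02
position: [0.4198, -0.1346, 0.0585]
orientation: [-0.132, 0.991, -0.0, 0.0]
ft_force: [-1.4, 0.6, -2.6]
finger_gap: 0.029
```

Run:
```python
from h import *
print(ctrl.get_state()["position"],ctrl.get_state()["ft_force"],ctrl.get_state()["ft_torque"])
c=cam("side"); i,o=crop(c,290,430,250,370,5); cv2.imwrite("pics/g3.png",i)
c=cam("top"); i,o=crop(c,310,450,180,300,5); cv2.imwrite("pics/g4.png",i)
```

```text
[ 0.41980798 -0.1346268   0.05854564] [-1.40709759  0.58091558 -2.62565831] [-0.0450863   0.14312378 -0.06525949]
```

View pics/g3.png

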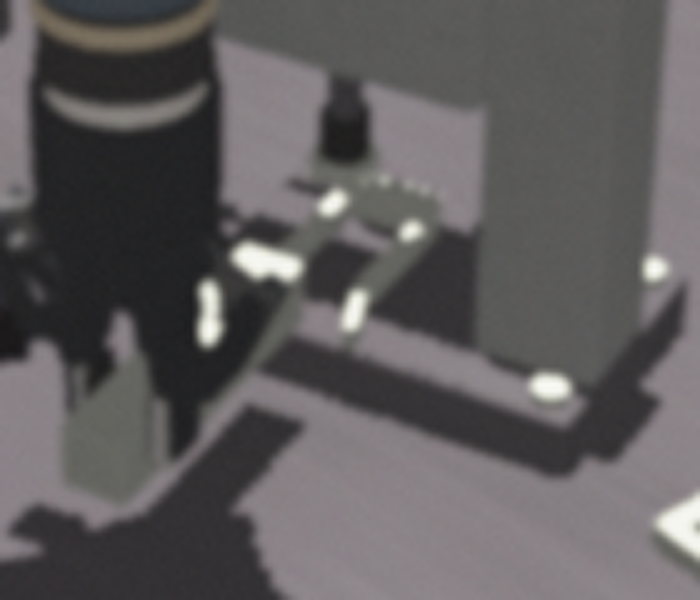

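View pics/g4.png

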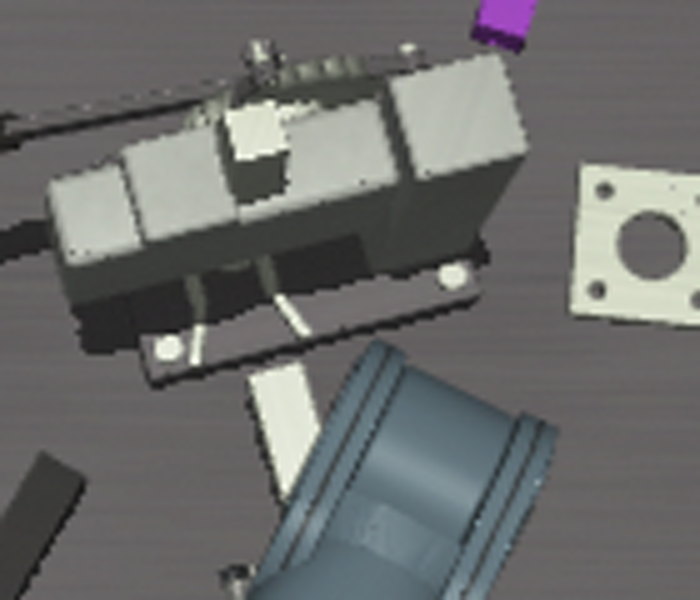

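Run:
```python
from h import *
c=cam("side"); i,o=crop(c,320,380,280,340,10); 
s=ctrl.get_state(); p=s["position"]
from scipy.spatial.transform import Rotation as R
def tube(pitch):
    yaw=0.267; A=R.from_euler("z",yaw)*R.from_euler("y",pitch)
    return A.apply(np.array(box(-.03,.12,-.015,.015,-.004,.026)))+p
for pit,col in((0,(0,0,255)),(.06,(0,255,0))):
    q=(proj(c,tube(pit))-o+.5)*10-.5
    for a,b in E: cv2.line(i,tuple(map(int,q[a])),tuple(map(int,q[b])),col,1)
cv2.imwrite("pics/g5.png",i)
t=cam("top"); i,o=crop(t,330,390,230,290,10)
for pit,col in((0,(0,0,255)),(.06,(0,255,0))):
    q=(proj(t,tube(pit))-o+.5)*10-.5
    for a,b in E: cv2.line(i,tuple(map(int,q[a])),tuple(map(int,q[b])),col,1)
cv2.imwrite("pics/g6.png",i)
```

```text
(no output)
```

View pics/g5.png

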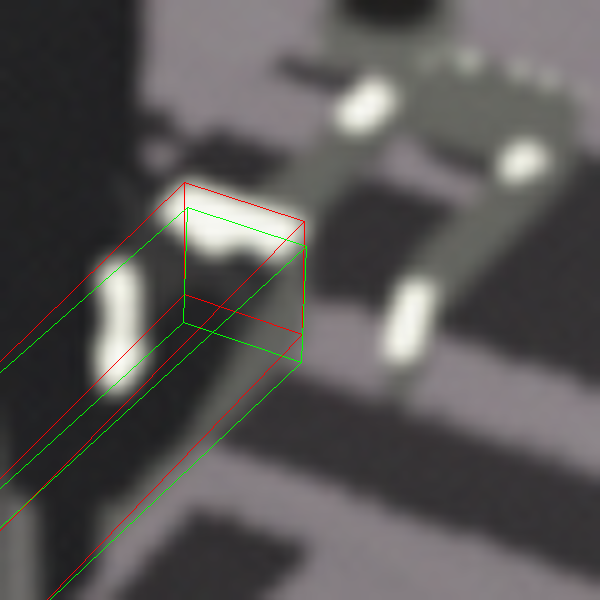

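View pics/g6.png

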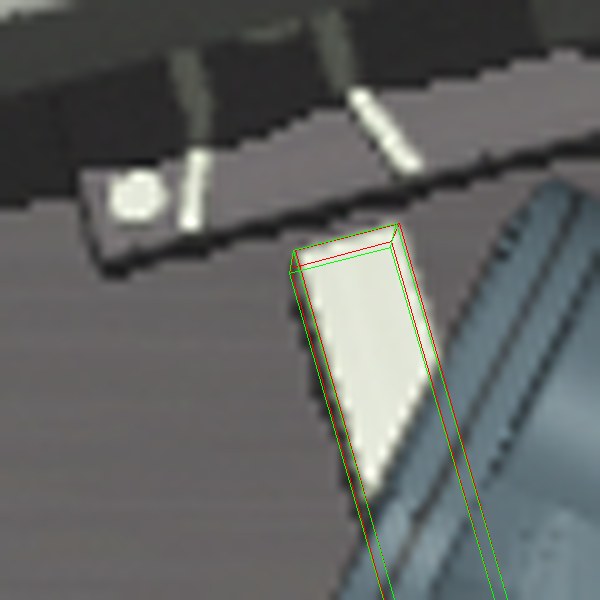

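```bash
cat >> h.py <<'E'
def ray(c,uv,z):
    Rm=cv2.Rodrigues(np.array(c["rvec"]))[0]; t=np.array(c["tvec"]); C=-Rm.T@t
    d=Rm.T@np.array([(uv[0]-c["cx"])/c["fx"],(uv[1]-c["cy"])/c["fy"],1]); return C+d*(z-C[2])/d[2]
PR=np.array([.607,-.081,.267])
def toP(w):
    c,s=np.cos(PR[2]),np.sin(PR[2]); d=np.asarray(w)[:2]-PR[:2]; return np.array([c*d[0]+s*d[1],-s*d[0]+c*d[1]])
E
python3 - <<'E'
from h import *
t=cam("top")
f=lambda u,z:np.round(toP(ray(t,(np.array(u)+.5)/10-.5+np.array([330,230]),z)),4)
print("tube front L,R",f((300,260),.0845),f((393,236),.0845))
print("tube left edge back",f((365,490),.0845), "right", f((435,372),.0845))
print("rails mouth",f((190,228),.042),f((415,168),.042)," neck",f((200,152),.042),f((355,92),.042))
E
```

```text
tube front L,R [-0.0773  0.0125] [-0.0774 -0.0144]
tube left edge back [-0.144   0.0124] right [-0.1173 -0.0153]
rails mouth [-0.054   0.0362] [-0.0538 -0.0309]  neck [-0.0333  0.0276] [-0.0279 -0.0202]
```

apply_moves([
  [1,[-0.001,0.004,-0.008],0],
  [1,[-0.001,0.004,-0.016],0],
  [1,[-0.001,0.004,-0.018],0],
  [1,[0.013,0.008,-0.018],0],
  [1,[0.027,0.0115,-0.018],0],
  [1,[0.041,0.0155,-0.018],0],
  [1,[0.056,0.0195,-0.018],0],
  [1,[0.07,0.023,-0.018],0],
  [1,[0.081,0.026,-0.018],0],
  [1,[0.081,0.026,-0.018],0],
  [1,[0.081,0.026,-0.018],0],
])

```text
t: 7.65
position: [0.5001, -0.1076, 0.0401]
orientation: [-0.133, 0.991, 0.0, -0.001]
ft_force: [-0.9, -0.4, -3.3]
finger_gap: 0.0291
```

Run:
```python
from h import *
s=ctrl.get_state();print(s["position"],toP(s["position"]),s["ft_force"],s["ft_torque"])
c=cam("side"); i,o=crop(c,310,430,230,340,6); cv2.imwrite("pics/g7.png",i)
c=cam("top"); i,o=crop(c,310,430,180,290,6); cv2.imwrite("pics/g8.png",i)
```

```text
[ 0.50006008 -0.10756567  0.04009647] [-0.11015974  0.00259055] [-0.89556362 -0.37690438 -3.33093468] [0.00798726 0.13953821 0.06547293]
```

View pics/g7.png

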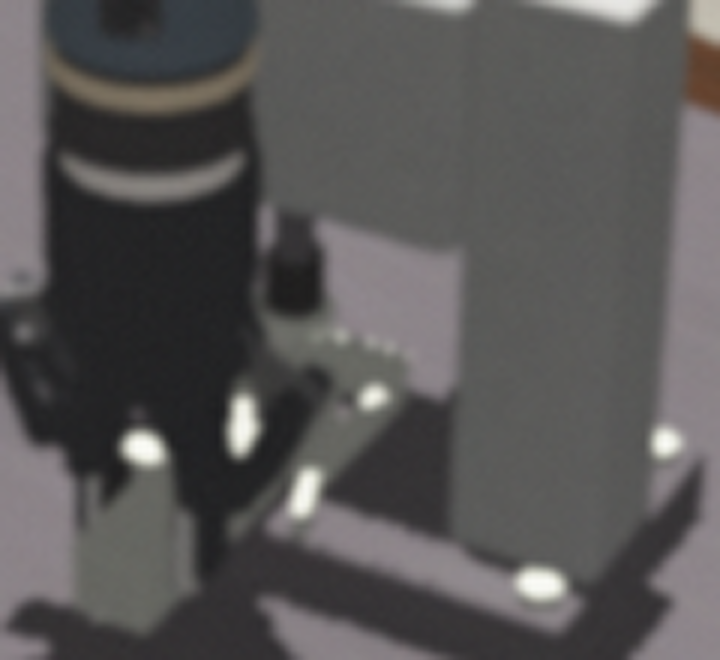

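View pics/g8.png

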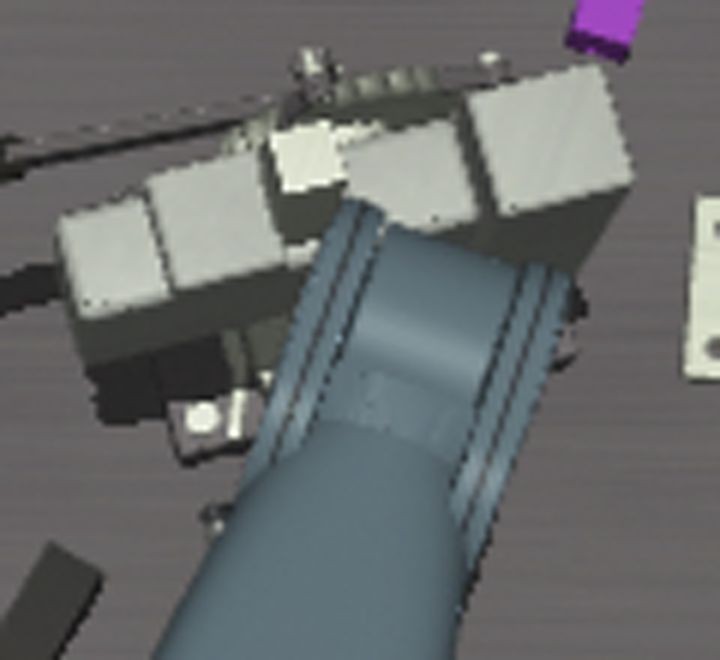

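apply_moves([
  [1,[0.006,0.0017,-0.002],0],
  [1,[0.012,0.0032,-0.004],0],
  [1,[0.018,0.005,-0.005],0],
  [1,[0.024,0.0065,-0.006],0],
  [1,[0.024,0.0065,-0.006],0],
  [1,[0.024,0.0065,-0.006],0],
])

```text
t: 8.5
position: [0.5248, -0.1011, 0.0344]
orientation: [-0.133, 0.991, -0.0, 0.0]
ft_force: [0.5, -0.5, -2.7]
finger_gap: 0.0288
```

apply_moves([
  [1,[0,0,-0.001],0],
  [1,[0,0,-0.001],0],
  [-0.1,[0,0,-0.001],0],
  [-0.1,[0,0,-0.001],0],
  [-0.1,[0,0,-0.001],0],
  [-0.1,[0,0,-0.001],0],
  [-0.1,[-0.008,-0.002,-0.001],0],
  [-0.1,[-0.0145,-0.004,0.0],0],
  [-0.1,[-0.0145,-0.004,0.0],0],
  [1,[-0.0145,-0.004,0.0],0],
  [1,[-0.0145,-0.004,0.0],0],
  [1,[-0.0145,-0.004,0.0],0],
  [1,[-0.0145,-0.004,0.0],0],
  [1,[-0.0145,-0.004,0.0],0],
])

```text
t: 10.25
position: [0.5101, -0.1052, 0.0346]
orientation: [-0.133, 0.991, -0.0, -0.0]
ft_force: [-1.9, -0.5, 4.7]
finger_gap: 0.0292
```

apply_moves([
  [1,[0.002,0.0005,0],0],
  [1,[0.004,0.001,0],0],
  [1,[0.005,0.0013,0],0],
  [1,[0.005,0.0013,0],0],
])

```text
t: 10.75
position: [0.5138, -0.1044, 0.0347]
orientation: [-0.133, 0.991, -0.001, -0.001]
ft_force: [-5.9, -1.1, 6.3]
finger_gap: 0.0291
```

apply_moves([
  [1,[0.001,0.0003,0],0],
  [1,[0.002,0.0005,0],0],
  [1,[0.002,0.0005,0],0],
])

```text
t: 11.12
position: [0.514, -0.1043, 0.0347]
orientation: [-0.133, 0.991, -0.001, -0.003]
ft_force: [-10.4, -2.9, 10.2]
finger_gap: 0.0287
```

apply_moves([
  [1,[0.001,0.0003,0],0],
  [1,[0.002,0.0005,0],0],
  [1,[0.002,0.0005,0],0],
])

```text
t: 11.5
position: [0.514, -0.1043, 0.0347]
orientation: [-0.133, 0.991, -0.001, -0.006]
ft_force: [-16.6, -3.0, 12.7]
finger_gap: 0.0287
```

Run:
```python
from h import *
c=cam("side"); i,o=crop(c,320,420,240,340,6); 
i=draw(i,c,PR,[box(-.11,.04,-.015,.015,.03,.06)],o,6); cv2.imwrite("pics/g9.png",i)
```

```text
(no output)
```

View pics/g9.png

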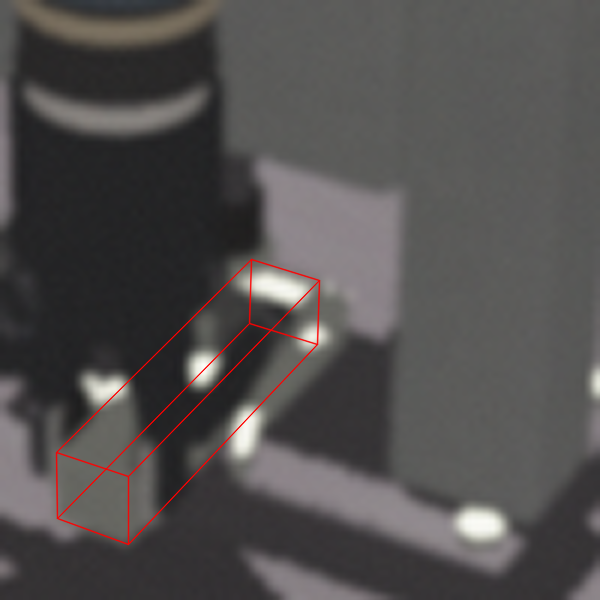

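apply_moves([
  [1,[-0.004,-0.001,0],0],
  [-0.1,[-0.005,-0.0013,0],0],
  [-0.1,[-0.005,-0.0013,0],0],
  [-0.1,[-0.005,-0.0013,0],0],
  [-0.1,[-0.005,-0.0013,0.02],0],
  [-0.1,[-0.01,-0.003,0.05],0],
  [-0.1,[-0.06,-0.01,0.06],0],
  [-0.1,[-0.11,-0.01,0.07],0],
  [-0.1,[-0.16,-0.01,0.08],0],
  [-0.1,[-0.16,-0.01,0.08],0],
])

```text
t: 12.8
position: [0.3574, -0.1126, 0.1148]
orientation: [-0.132, 0.991, -0.0, 0.001]
ft_force: [0.4, -0.1, -0.2]
finger_gap: 0.0473
```

Run:
```python
from h import *
s=ctrl.get_state();print(s["position"],toP(s["position"]),s["ft_force"])
B=[box(-.11,.04,-.015,.015,.03,.06)]
c=cam("side"); i,o=crop(c,320,420,240,340,6); 
cv2.imwrite("pics/h1.png",i.copy()); cv2.imwrite("pics/h1m.png",draw(i,c,PR,B,o,6))
c=cam("top"); i,o=crop(c,320,420,190,290,6);cv2.imwrite("pics/h2.png",i.copy()); cv2.imwrite("pics/h2m.png",draw(i,c,PR,B,o,6))
```

```text
[ 0.35738461 -0.1126023   0.11483845] [-0.24910862  0.03537573] [ 0.3571807  -0.11353822 -0.22026062]
```

View pics/h1.png

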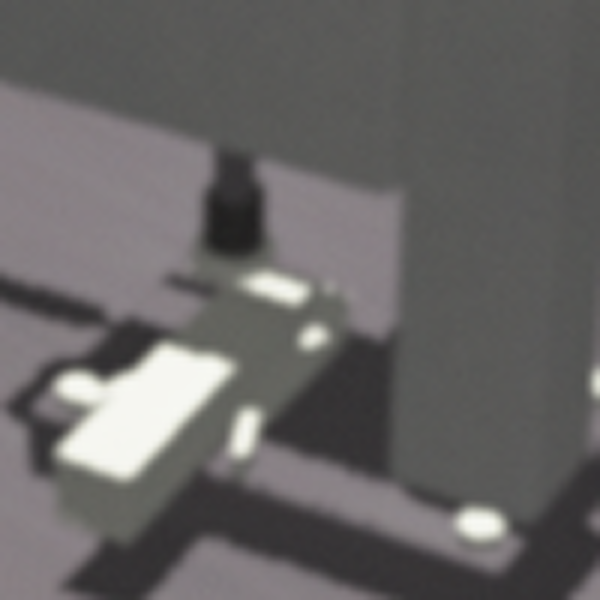

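View pics/h1m.png

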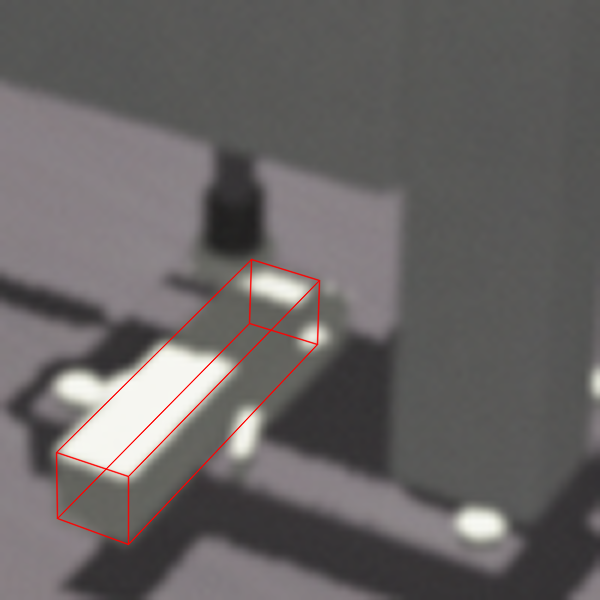

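View pics/h2m.png

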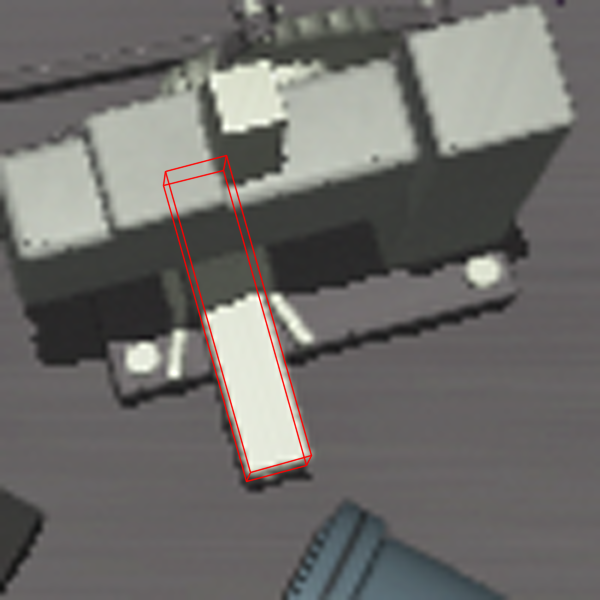

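Run:
```python
from h import *
c=cam("side"); i,o=crop(c,325,365,290,335,13); cv2.imwrite("pics/h3.png",i)
c=cam("top"); i,o=crop(c,335,390,230,275,13); cv2.imwrite("pics/h4.png",i)
```

```text
(no output)
```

View pics/h3.png

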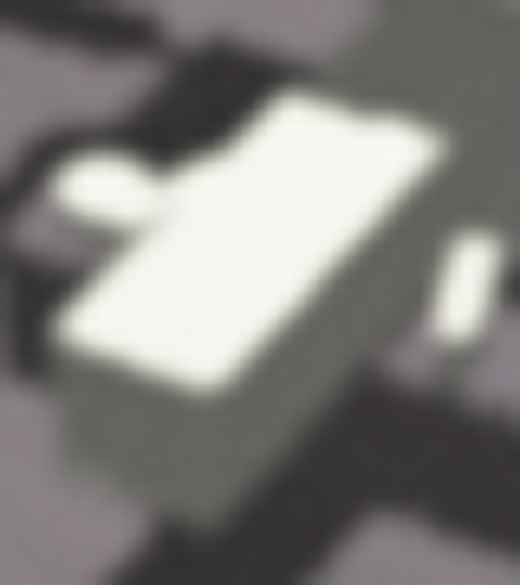

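View pics/h4.png

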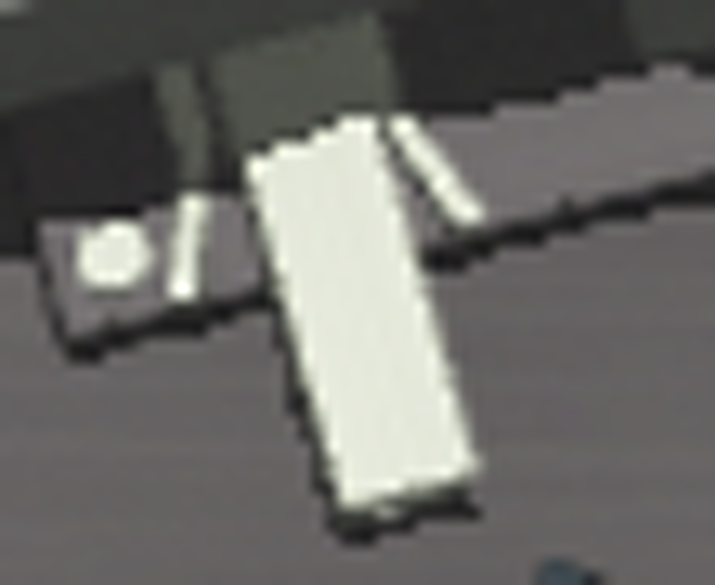

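Run:
```python
from h import *
t=cam("top");s=cam("side")
f=lambda u,z:np.round(toP(ray(t,(np.array(u)+.5)/13-.5+np.array([335,230]),z)),4)
g=lambda u,z:np.round(toP(ray(s,(np.array(u)+.5)/13-.5+np.array([325,290]),z)),4)
print("top rear",f((343,505),.06),f((470,467),.06),"plate bottom edge",f((80,358),0),f((705,195),0))
print("top flares",f((182,297),.042),f((477,220),.042))
print("left edges of tube",f((250,165),.06),f((333,470),.06))
print("side rear",g((52,335),.06),g((210,388),.06),"bottom",g((68,470),.03),g((212,525),.03), "flare end", g((455,340),.042))
```

```text
top rear [-0.11    0.0161] [-0.1091 -0.0127] plate bottom edge [-0.055   0.0588] [-0.0554 -0.088 ]
top flares [-0.0541  0.0363] [-0.0542 -0.0313]
left edges of tube [-0.0325  0.0156] [-0.1021  0.0162]
side rear [-0.1117  0.0152] [-0.1113 -0.015 ] bottom [-0.108   0.0144] [-0.1089 -0.0142] flare end [-0.0566 -0.032 ]
```

Run:
```python
from h import *
def line(a): 
    P=[]
    for r in (.145,.2,.259):
        P.append([.056,-.035+r*np.cos(a),.2+r*np.sin(a)])
    return tf(PR,P)
P=line(.3);print(P)
S=cam("side");T=cam("top")
for c,(x0,x1,y0,y1),n in((S,(280,380,160,240),"k1"),(T,(260,360,180,260),"k2")):
    i,o=crop(c,x0,x1,y0,y1,7); q=(proj(c,P)-o+.5)*7-.5
    cv2.polylines(i,[q.astype(int)],False,(0,0,255),1); 
    for v in q: cv2.circle(i,tuple(v.astype(int)),4,(0,0,255),1)
    cv2.imwrite(f"pics/{n}.png",i)
```

```text
[[0.63370213 0.03363059 0.24285043]
 [0.61983911 0.08431231 0.25910404]
 [0.60496787 0.13867997 0.27653973]]
```

View pics/k1.png

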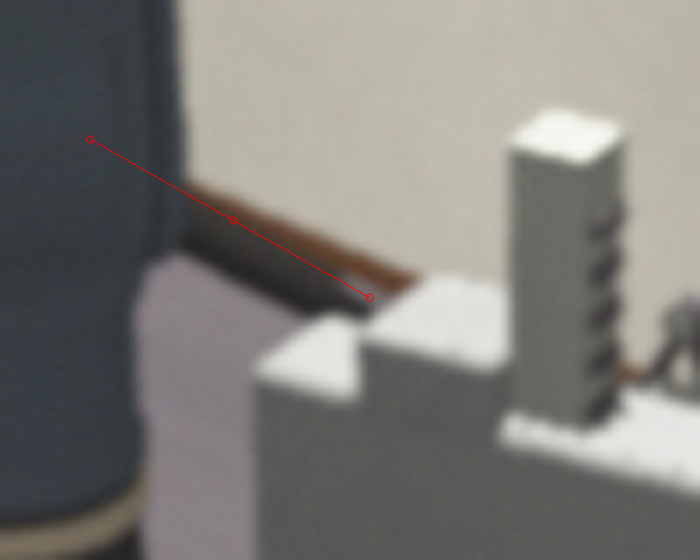

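View pics/k2.png

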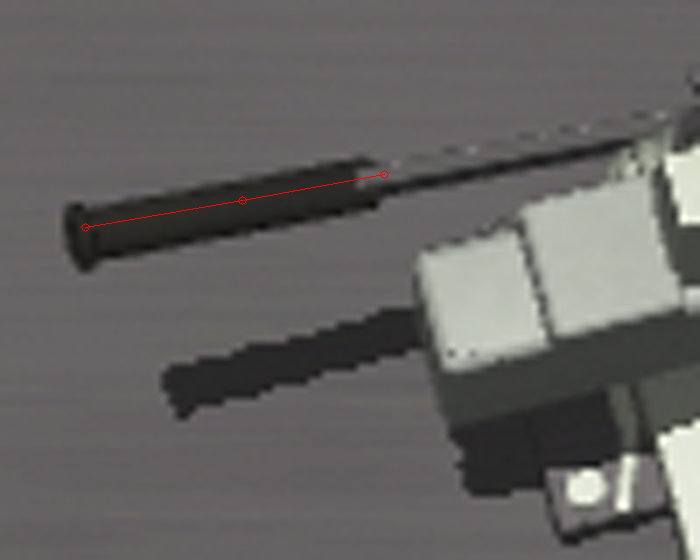

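Run:
```python
from h import *
a=cv2.imread("pics/side0.png"); b=cv2.imread("pics/top0.png")
S=cam("side");T=cam("top")
def line(a,p): return tf(p,[[.056,-.035+r*np.cos(a),.2+r*np.sin(a)] for r in (.145,.2,.259)])
ims=[]
for im,c,(x0,x1,y0,y1) in((a,S,(280,360,165,215)),(b,T,(260,340,185,235))):
    i=cv2.resize(im[y0:y1,x0:x1],None,fx=10,fy=10,interpolation=cv2.INTER_CUBIC); o=np.array([x0,y0])
    for ang,col in((.3,(0,0,255)),(.24,(0,255,0))):
        q=(proj(c,line(ang,PR))-o+.5)*10-.5
        cv2.polylines(i,[q.astype(int)],False,col,1)
        for v in q: cv2.circle(i,tuple(v.astype(int)),4,col,1)
    ims.append(i)
i=np.vstack(ims); print(i.shape); cv2.imwrite("pics/k3.png",cv2.resize(i,(480,600)))
cv2.imwrite("pics/k4.png",ims[0])
```

```text
(1000, 800, 3)
```

View pics/k4.png

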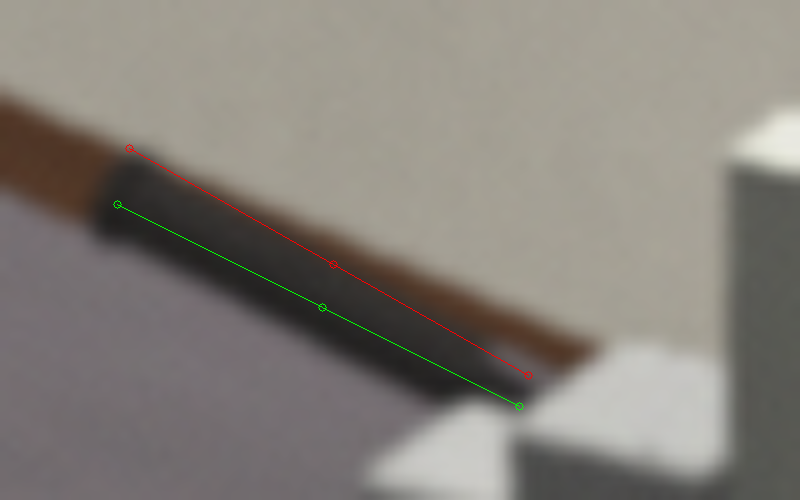

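View pics/k3.png

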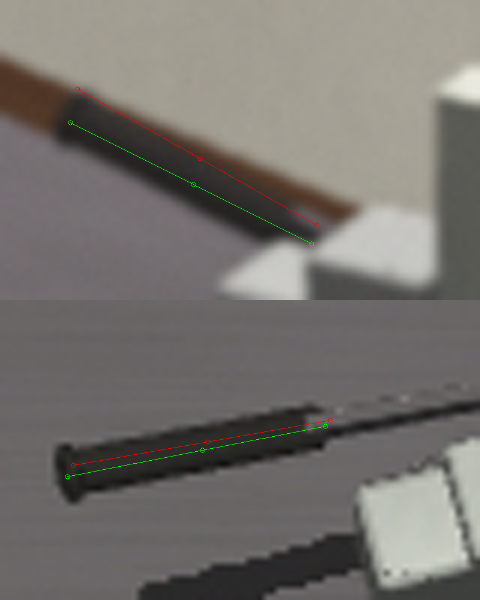

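apply_moves([
  [-0.2,[0,0.02,0.05],-0.1],
  [-0.2,[0,0.05,0.1],-0.25],
  [-0.2,[0,0.09,0.14],-0.4],
  [-0.2,[0,0.13,0.18],-0.55],
  [-0.2,[0.01,0.17,0.205],-0.72],
  [-0.2,[0.04,0.195,0.21],-0.9],
  [-0.2,[0.08,0.2,0.21],-1.07],
  [-0.2,[0.12,0.2,0.21],-1.24],
  [-0.2,[0.16,0.2,0.21],-1.41],
  [-0.2,[0.2,0.198,0.21],-1.569],
  [-0.2,[0.24,0.197,0.21],-1.569],
  [-0.2,[0.26,0.197,0.205],-1.569],
  [-0.2,[0.26,0.197,0.205],-1.569],
  [-0.2,[0.26,0.197,0.205],-1.569],
])

```text
t: 15.05
position: [0.6186, 0.0844, 0.3193]
orientation: [0.606, 0.796, -0.0, -0.0]
ft_force: [0.2, -1.0, -0.0]
finger_gap: 0.0514
```

Run:
```python
from h import *
s=ctrl.get_state();print(s["position"],s["orientation"],s["ft_force"],s["qpos"],s["finger_gap"])
c=cam("side"); i,o=crop(c,240,400,120,240,5); cv2.imwrite("pics/m1.png",i)
```

```text
[0.61856193 0.08438451 0.31928748] [ 6.05797704e-01  7.95618584e-01 -2.62344456e-04 -3.77595235e-04] [ 0.21800477 -1.01981916 -0.03260952] [2.81823478e-02 3.79732962e-01 6.65120180e-01 1.85710075e+00
 6.59121686e-05 1.32971869e+00] 0.05135243531143335
```

View pics/m1.png

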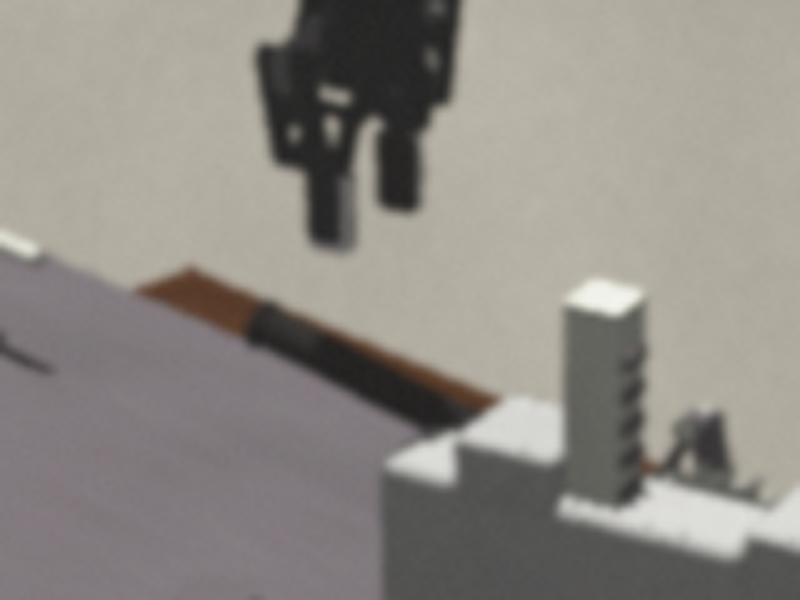

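apply_moves([
  [-0.2,[-0.001,0,-0.03],0],
  [-0.2,[-0.001,0,-0.055],0],
  [-0.2,[-0.001,0,-0.07],0],
  [-0.2,[-0.001,0,-0.08],0],
  [-0.2,[-0.001,0,-0.082],0],
  [-0.2,[-0.001,0,-0.082],0],
])

```text
t: 15.85
position: [0.6181, 0.0842, 0.2383]
orientation: [0.606, 0.796, 0.0, 0.001]
ft_force: [-0.4, 0.2, 0.2]
finger_gap: 0.051
```

Run:
```python
from h import *
s=ctrl.get_state();print(s["position"],s["ft_force"])
c=cam("side"); i,o=crop(c,260,360,150,225,8); cv2.imwrite("pics/m2.png",i)
```

```text
[0.61813766 0.08424768 0.23827596] [-0.4410024   0.16695206  0.24734444]
```

View pics/m2.png

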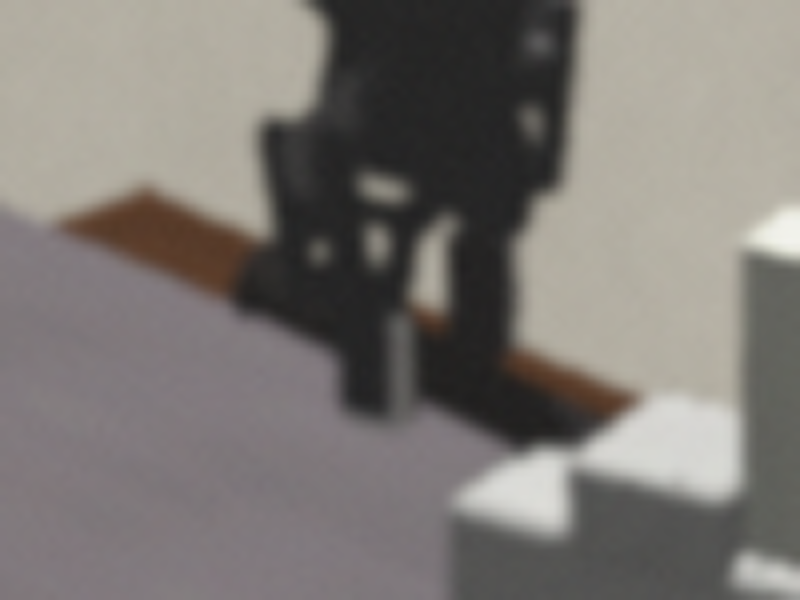

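apply_moves([
  [0.35,[0,0,0],0],
  [0.4,[0,0,0],0],
  [0.45,[0,0,0],0],
  [0.48,[0,0,0],0],
  [0.48,[0,0,0],0],
])

```text
t: 16.52
position: [0.6181, 0.0842, 0.2372]
orientation: [0.606, 0.796, -0.0, -0.0]
ft_force: [-0.5, 0.3, -0.6]
finger_gap: 0.0226
```

apply_moves([
  [0.54,[0,0,0],0],
  [0.54,[0,0,0],0],
  [0.54,[0,0,0],0],
])

```text
t: 16.9
position: [0.6188, 0.0844, 0.2374]
orientation: [0.606, 0.796, 0.001, 0.0]
ft_force: [3.9, 1.0, -1.6]
finger_gap: 0.0196
```

apply_moves([
  [0.55,[0.0015,0.0004,0],0],
  [0.56,[0.0015,0.0004,0],0],
  [0.56,[0.0015,0.0004,0],0],
  [0.56,[0.0015,0.0004,0],0],
])

```text
t: 17.4
position: [0.6189, 0.0845, 0.2373]
orientation: [0.606, 0.796, -0.001, -0.001]
ft_force: [-2.0, 0.6, 0.5]
finger_gap: 0.0189
```

apply_moves([
  [0.56,[-0.0006,0.0025,-0.01],0],
  [0.56,[-0.0013,0.0048,-0.0195],0],
  [0.56,[-0.0017,0.0063,-0.029],0],
  [0.56,[-0.0021,0.0076,-0.039],0],
  [0.56,[-0.0021,0.0076,-0.039],0],
])

```text
t: 18.02
position: [0.6169, 0.0918, 0.1962]
orientation: [0.606, 0.795, -0.001, -0.001]
ft_force: [-1.3, -2.4, -2.7]
finger_gap: 0.0192
```

Run:
```python
from h import *
s=ctrl.get_state();print(s["position"],s["ft_force"])
c=cam("side"); i,o=crop(c,260,400,150,290,4); cv2.imwrite("pics/m3.png",i)
```

```text
[0.6169012  0.09175461 0.19616544] [-1.29536082 -2.36678308 -2.71895194]
```

View pics/m3.png

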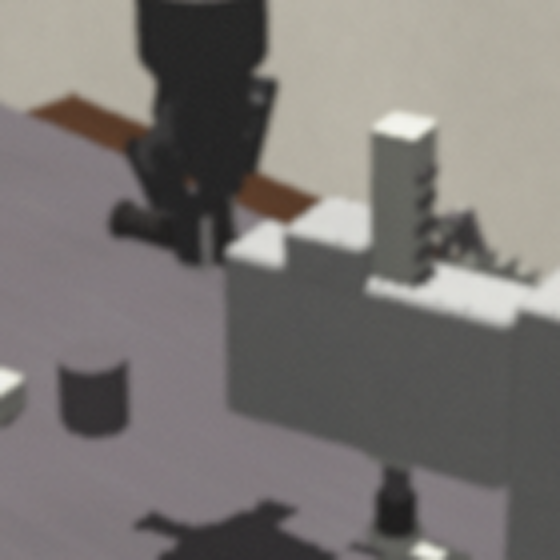

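apply_moves([
  [0.56,[-0.0002,0.0006,-0.01],0],
  [0.56,[-0.0003,0.001,-0.02],0],
  [0.56,[-0.0002,0.0006,-0.03],0],
  [0.56,[0,0,-0.04],0],
  [0.56,[0,0,-0.04],0],
])

```text
t: 18.7
position: [0.617, 0.0915, 0.1575]
orientation: [0.606, 0.795, -0.001, -0.0]
ft_force: [-3.9, -3.3, -2.3]
finger_gap: 0.0192
```

apply_moves([
  [0.56,[0.0002,-0.0008,-0.007],0],
  [0.56,[0.0005,-0.002,-0.014],0],
  [0.56,[0.0006,-0.0024,-0.018],0],
  [0.56,[0.0006,-0.0024,-0.018],0],
])

```text
t: 19.2
position: [0.6176, 0.0903, 0.1469]
orientation: [0.606, 0.796, 0.001, 0.001]
ft_force: [-11.3, -2.9, 17.6]
finger_gap: 0.0193
```

Run:
```python
from h import *
s=ctrl.get_state();print(s["position"],s["ft_force"],s["qpos"])
c=cam("side"); i,o=crop(c,260,400,150,290,4); 
def line(a,p): return tf(p,[[.056,-.035+r*np.cos(a),.2+r*np.sin(a)] for r in (.145,.2,.259)])
for a,col in ((-.21,(0,0,255)),(-.12,(0,255,0))):
    q=(proj(c,line(a,PR))-o+.5)*4-.5; cv2.polylines(i,[q.astype(int)],False,col,1)
cv2.imwrite("pics/m4.png",i)
c=cam("top"); i,o=crop(c,250,370,170,260,6);
for a,col in ((-.21,(0,0,255)),(-.12,(0,255,0))):
    q=(proj(c,line(a,PR))-o+.5)*6-.5; cv2.polylines(i,[q.astype(int)],False,col,1)
cv2.imwrite("pics/m5.png",i)
```

```text
[0.61755621 0.09032799 0.14688619] [-11.30430524  -2.91618555  17.61734285] [3.73459509e-02 3.00952344e-01 2.18328724e-01 1.48503418e+00
 9.74130913e-04 1.33883266e+00]
```

View pics/m4.png

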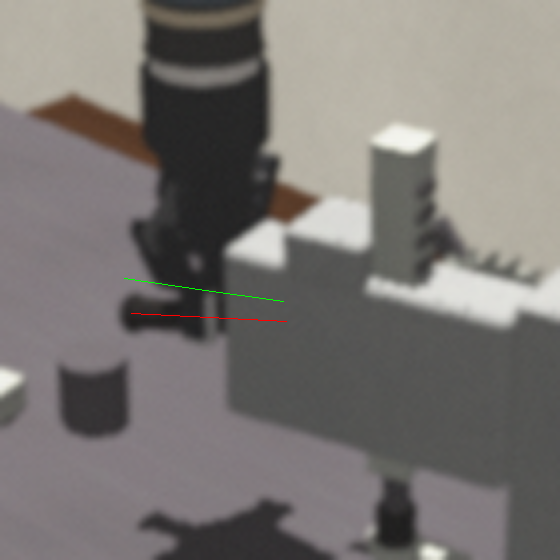

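View pics/m5.png

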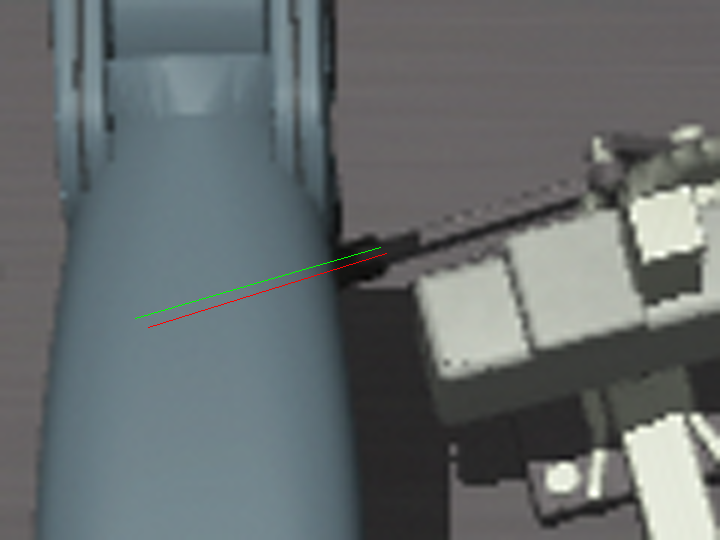

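apply_moves([
  [0.46,[0,0,0.003],0],
  [0.46,[0,0,-0.001],0],
  [0.46,[0,0,-0.003],0],
  [0.5,[0,0,-0.003],0],
  [0.56,[0,0,-0.003],0],
  [0.56,[0,0,-0.003],0],
])

```text
t: 20.05
position: [0.6174, 0.09, 0.136]
orientation: [0.606, 0.796, -0.001, -0.001]
ft_force: [-2.0, 0.4, -3.4]
finger_gap: 0.0191
```

apply_moves([
  [0.56,[-0.0006,0.0021,0.012],0],
  [0.56,[-0.0009,0.0033,0.022],0],
  [0.56,[-0.0011,0.004,0.032],0],
  [0.56,[-0.0012,0.0042,0.042],0],
  [0.56,[-0.0011,0.004,0.052],0],
  [0.56,[-0.0009,0.0033,0.062],0],
])

```text
t: 20.8
position: [0.6167, 0.0928, 0.2]
orientation: [0.606, 0.796, -0.001, -0.0]
ft_force: [-4.4, -1.2, -5.2]
finger_gap: 0.0191
```

apply_moves([
  [0.56,[0.0003,-0.0014,0.01],0],
  [0.56,[0.0008,-0.0029,0.019],0],
  [0.56,[0.0013,-0.005,0.029],0],
  [0.56,[0.0019,-0.0069,0.036],0],
  [0.56,[0.0019,-0.0069,0.036],0],
])

```text
t: 21.42
position: [0.6187, 0.0854, 0.2369]
orientation: [0.606, 0.795, -0.0, 0.0]
ft_force: [-7.1, -2.3, -1.8]
finger_gap: 0.0193
```

```bash
cat > v.py <<'E'
import sys
from h import *
s=ctrl.get_state();print(s["t"],s["position"],s["ft_force"])
c=cam("side"); i,o=crop(c,260,400,150,290,4); 
def line(a,p): return tf(p,[[.056,-.035+r*np.cos(a),.2+r*np.sin(a)] for r in (.145,.2,.259)])
for a,col in ((.3,(0,0,255)),(.22,(0,255,0))):
    q=(proj(c,line(a,PR))-o+.5)*4-.5; cv2.polylines(i,[q.astype(int)],False,col,1)
cv2.imwrite(sys.argv[1],i)
E
python3 v.py pics/n1.png
```

```text
21.425 [0.61869887 0.08541088 0.23690243] [-7.1101335  -2.27971563 -1.79881795]
```

View pics/n1.png

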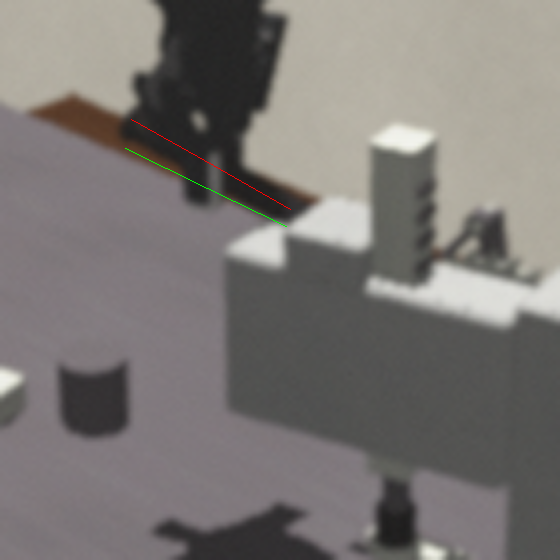

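apply_moves([
  [0.56,[-0.0016,0.0025,-0.01],0],
  [0.56,[-0.0023,0.0048,-0.0195],0],
  [0.56,[-0.0027,0.0063,-0.029],0],
  [0.56,[-0.0031,0.0076,-0.039],0],
  [0.56,[-0.0033,0.0083,-0.049],0],
  [0.56,[-0.0034,0.0086,-0.059],0],
  [0.56,[-0.0033,0.0083,-0.069],0],
])

```text
t: 22.35
position: [0.6165, 0.0938, 0.1691]
orientation: [0.606, 0.795, 0.0, 0.002]
ft_force: [-6.0, -1.6, 2.4]
finger_gap: 0.0193
```

apply_moves([
  [0.56,[0.0002,-0.0007,-0.01],0],
  [0.56,[0.0005,-0.0019,-0.02],0],
])

```text
t: 22.6
position: [0.617, 0.0919, 0.1489]
orientation: [0.606, 0.795, 0.0, 0.002]
ft_force: [-5.9, -1.4, 1.3]
finger_gap: 0.0194
```

apply_moves([
  [0.56,[0.0003,-0.0012,-0.008],0],
  [0.56,[0.0006,-0.0022,-0.013],0],
])

```text
t: 22.85
position: [0.6176, 0.0899, 0.1373]
orientation: [0.606, 0.795, 0.001, 0.002]
ft_force: [-12.2, 0.8, 16.1]
finger_gap: 0.0193
```

```bash
python3 v.py pics/n2.png
```

```text
22.85 [0.61762814 0.08992409 0.1372956 ] [-12.17185887   0.83049562  16.13513063]
```

View pics/n2.png

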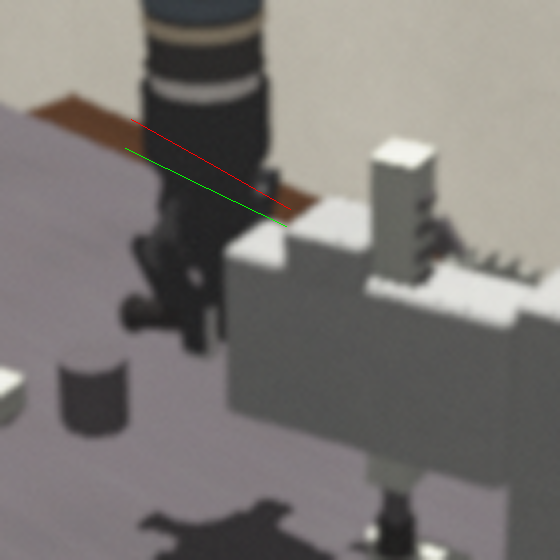

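apply_moves([
  [0.56,[-0.0022,0.0018,0.012],0],
  [0.56,[-0.0025,0.003,0.022],0],
  [0.56,[-0.0027,0.0037,0.032],0],
  [0.56,[-0.0028,0.0042,0.042],0],
  [0.56,[-0.0027,0.004,0.052],0],
  [0.56,[-0.0025,0.0033,0.062],0],
  [0.56,[-0.0022,0.002,0.072],0],
  [0.56,[-0.0017,0.0004,0.081],0],
  [0.56,[-0.0011,-0.0018,0.091],0],
  [0.56,[-0.0005,-0.0036,0.098],0],
  [0.56,[-0.0005,-0.0036,0.1],0],
  [0.56,[-0.0005,-0.0036,0.1],0],
])

```text
t: 24.4
position: [0.618, 0.0875, 0.2344]
orientation: [0.606, 0.796, 0.002, 0.001]
ft_force: [6.0, 0.9, -3.1]
finger_gap: 0.0194
```

```bash
python3 v.py pics/n3.png
python3 - <<'E'
from h import *
c=cam("side"); i,o=crop(c,330,390,260,310,12); cv2.imwrite("pics/n3p.png",i)
E
```

```text
24.4 [0.61802695 0.08747464 0.23435206] [ 6.03125054  0.90657412 -3.12767324]
```

View pics/n3.png

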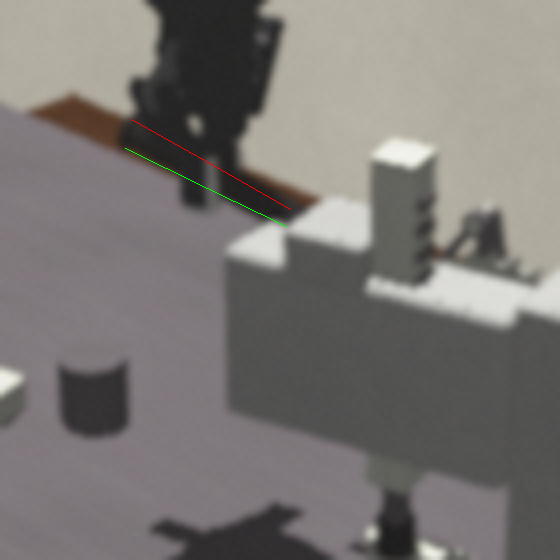

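View pics/n3p.png

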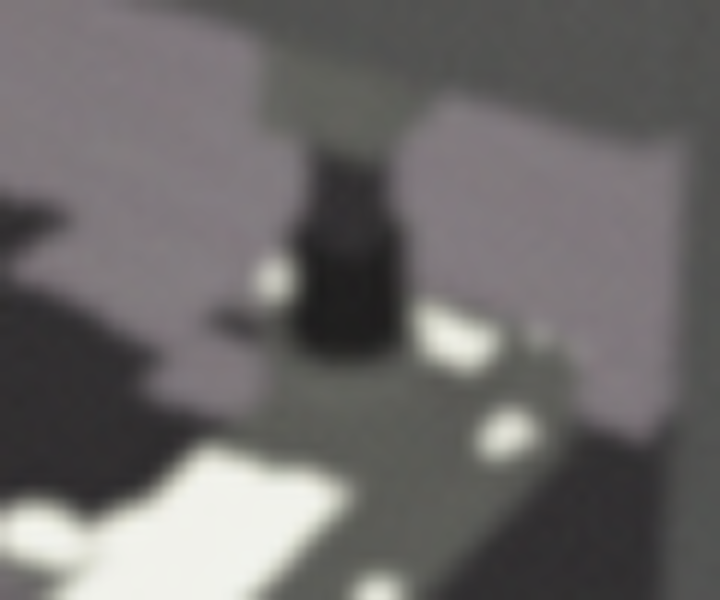

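apply_moves([
  [0.56,[-0.0006,0.0015,-0.01],0],
  [0.56,[-0.0013,0.0028,-0.0195],0],
  [0.56,[-0.0017,0.0043,-0.029],0],
  [0.56,[-0.0021,0.0056,-0.039],0],
  [0.56,[-0.0022,0.0061,-0.049],0],
  [0.56,[-0.0022,0.0063,-0.059],0],
])

```text
t: 25.25
position: [0.6163, 0.0942, 0.1763]
orientation: [0.606, 0.796, 0.003, 0.002]
ft_force: [5.0, 2.2, 2.4]
finger_gap: 0.019
```

apply_moves([
  [0.56,[0,-0.0003,-0.01],0],
])

```text
t: 25.38
position: [0.6164, 0.0938, 0.1664]
orientation: [0.606, 0.796, 0.003, 0.002]
ft_force: [5.1, 1.6, 3.0]
finger_gap: 0.0192
```

apply_moves([
  [0.56,[0.0001,-0.0008,-0.01],0],
])

```text
t: 25.5
position: [0.6166, 0.0929, 0.1564]
orientation: [0.606, 0.796, 0.003, 0.002]
ft_force: [6.1, 1.8, 1.1]
finger_gap: 0.0191
```

apply_moves([
  [0.56,[0.0002,-0.0011,-0.009],0],
])

```text
t: 25.62
position: [0.617, 0.0917, 0.1473]
orientation: [0.606, 0.796, 0.003, 0.003]
ft_force: [6.0, 1.3, 1.6]
finger_gap: 0.0194
```

apply_moves([
  [0.56,[0.0002,-0.001,-0.006],0],
])

```text
t: 25.75
position: [0.6172, 0.0907, 0.1414]
orientation: [0.606, 0.796, 0.003, 0.003]
ft_force: [5.5, 1.9, 4.3]
finger_gap: 0.0193
```

apply_moves([
  [0.56,[0.0001,-0.0004,-0.002],0],
  [0.56,[0.0001,-0.0005,-0.003],0],
])

```text
t: 26.0
position: [0.6174, 0.0902, 0.1389]
orientation: [0.606, 0.796, 0.003, 0.003]
ft_force: [5.5, 1.7, 3.9]
finger_gap: 0.0193
```

```bash
python3 v.py pics/n4.png
python3 - <<'E'
from h import *
c=cam("side"); i,o=crop(c,330,390,260,310,12); cv2.imwrite("pics/n4p.png",i)
E
```

```text
26.0 [0.61735941 0.09018664 0.13889635] [5.46897295 1.74274458 3.90912646]
```

View pics/n4.png

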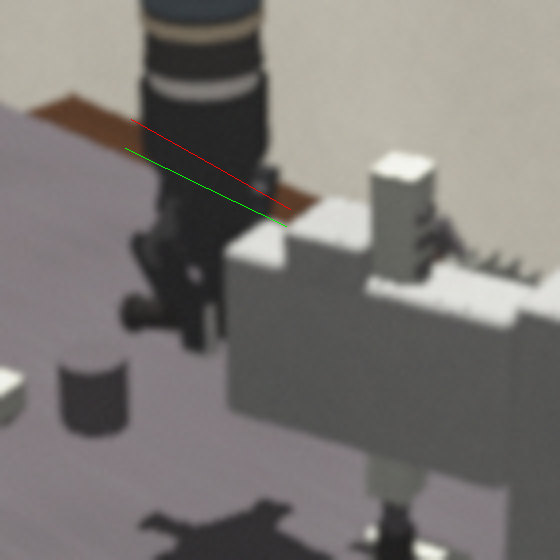

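View pics/n4p.png

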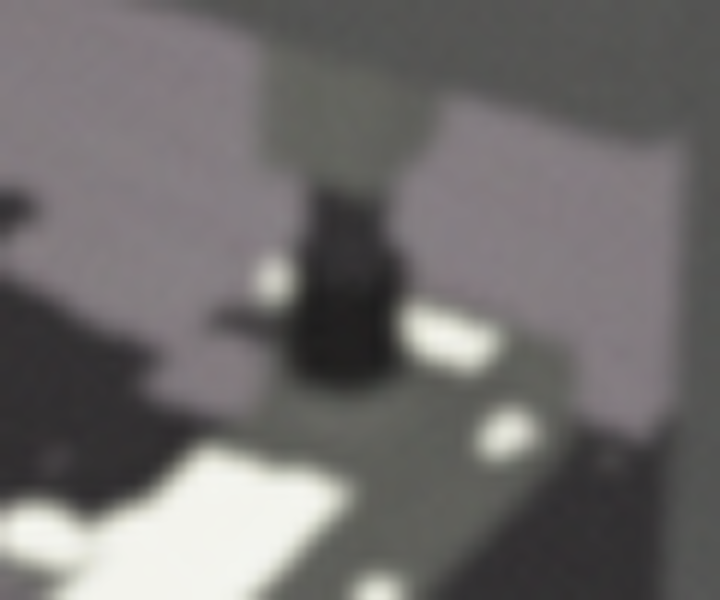

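apply_moves([
  [0.56,[-0.001,0.0021,0.012],0],
  [0.56,[-0.0013,0.0033,0.022],0],
  [0.56,[-0.0015,0.004,0.032],0],
  [0.56,[-0.0016,0.0042,0.042],0],
  [0.56,[-0.0015,0.004,0.052],0],
  [0.56,[-0.0013,0.0033,0.062],0],
  [0.56,[-0.0007,0.002,0.072],0],
  [0.56,[-0.0003,0.0,0.081],0],
  [0.56,[0.0003,-0.0023,0.091],0],
  [0.56,[0.0008,-0.0043,0.098],0],
  [0.56,[0.0008,-0.0043,0.098],0],
])

```text
t: 27.48
position: [0.6183, 0.0866, 0.2355]
orientation: [0.606, 0.796, 0.003, 0.002]
ft_force: [8.6, 2.7, -1.1]
finger_gap: 0.0193
```

```bash
python3 v.py pics/n5.png
python3 - <<'E'
from h import *
c=cam("side"); i,o=crop(c,330,390,260,310,12); cv2.imwrite("pics/n5p.png",i)
E
```

```text
27.475 [0.61826325 0.08657642 0.2354785 ] [ 8.55429244  2.71522446 -1.06338493]
```

View pics/n5.png

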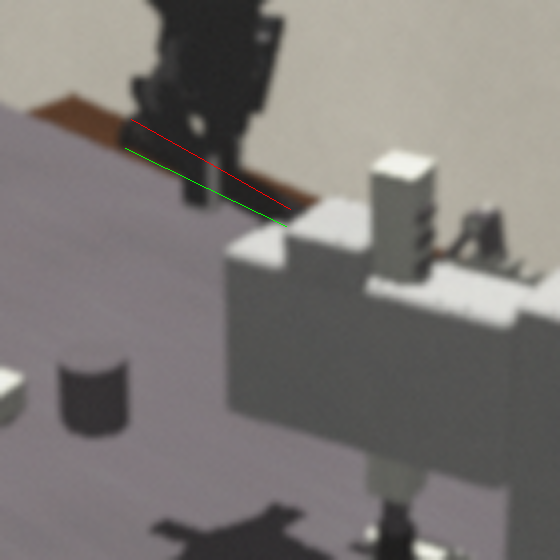

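View pics/n5p.png

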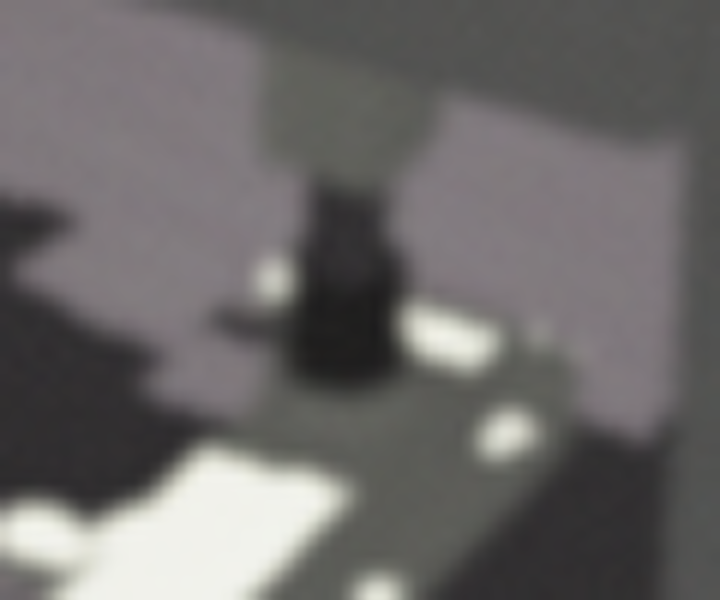

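apply_moves([
  [0.56,[0.0006,0.0018,-0.01],0],
  [0.56,[-0.0001,0.0035,-0.0195],0],
  [0.56,[-0.0005,0.005,-0.029],0],
  [0.56,[-0.0009,0.0063,-0.039],0],
  [0.56,[-0.001,0.0068,-0.049],0],
  [0.56,[-0.001,0.007,-0.059],0],
])

```text
t: 28.32
position: [0.6165, 0.0933, 0.178]
orientation: [0.605, 0.796, 0.003, 0.002]
ft_force: [3.9, 1.9, 5.7]
finger_gap: 0.0193
```

apply_moves([
  [0.56,[0,-0.0003,-0.01],0],
])

```text
t: 28.45
position: [0.6166, 0.0929, 0.1681]
orientation: [0.606, 0.796, 0.003, 0.002]
ft_force: [4.6, 1.9, 6.4]
finger_gap: 0.0189
```

apply_moves([
  [0.56,[0.0001,-0.0008,-0.01],0],
])

```text
t: 28.58
position: [0.6169, 0.092, 0.1584]
orientation: [0.606, 0.796, 0.003, 0.002]
ft_force: [2.8, 3.1, 7.2]
finger_gap: 0.0193
```

apply_moves([
  [0.56,[0.0002,-0.0011,-0.009],0],
])

```text
t: 28.7
position: [0.6172, 0.0909, 0.1496]
orientation: [0.606, 0.796, 0.003, 0.003]
ft_force: [4.2, 2.7, 8.8]
finger_gap: 0.0192
```

apply_moves([
  [0.56,[0.0002,-0.001,-0.006],0],
])

```text
t: 28.82
position: [0.6175, 0.0899, 0.1439]
orientation: [0.606, 0.796, 0.003, 0.003]
ft_force: [3.5, 3.9, 8.8]
finger_gap: 0.0193
```

apply_moves([
  [0.56,[0.0001,-0.0005,-0.003],0],
  [0.56,[0.0002,-0.0008,-0.005],0],
])

```text
t: 29.08
position: [0.6177, 0.0891, 0.1396]
orientation: [0.606, 0.796, 0.003, 0.003]
ft_force: [3.4, 2.8, 9.5]
finger_gap: 0.0194
```

apply_moves([
  [0.56,[0,0,-0.0015],0],
  [0.56,[0,0,-0.002],0],
])

```text
t: 29.32
position: [0.6178, 0.089, 0.1393]
orientation: [0.606, 0.796, 0.003, 0.003]
ft_force: [1.1, 2.6, 14.6]
finger_gap: 0.019
```

```bash
python3 v.py pics/n6.png
python3 - <<'E'
from h import *
c=cam("side"); i,o=crop(c,330,390,260,310,12); cv2.imwrite("pics/n6p.png",i)
E
```

```text
29.325 [0.61779501 0.08901545 0.13932806] [ 1.14588561  2.61656218 14.60577644]
```

View pics/n6.png

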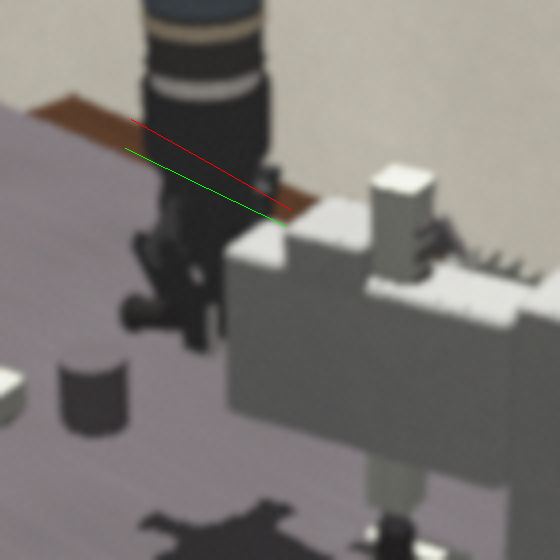

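View pics/n6p.png

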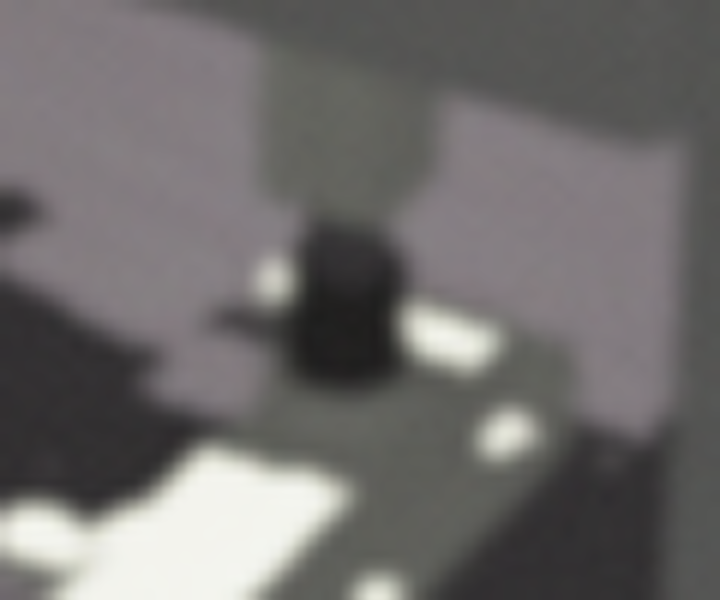

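apply_moves([
  [0.56,[-0.0003,0.0021,0.014],0],
  [0.56,[-0.0006,0.0033,0.025],0],
  [0.56,[-0.0008,0.004,0.035],0],
  [0.56,[-0.0009,0.0042,0.045],0],
  [0.56,[-0.0008,0.004,0.055],0],
  [0.56,[-0.0006,0.0033,0.065],0],
  [0.56,[-0.0003,0.002,0.075],0],
  [0.56,[0.0002,0.0,0.084],0],
  [0.56,[0.0008,-0.002,0.094],0],
  [0.56,[0.0013,-0.004,0.102],0],
  [0.56,[0.0013,-0.004,0.105],0],
  [0.56,[0.0013,-0.004,0.105],0],
])

```text
t: 30.92
position: [0.6188, 0.0843, 0.238]
orientation: [0.606, 0.796, 0.002, 0.002]
ft_force: [8.2, 0.7, -2.2]
finger_gap: 0.0193
```

```bash
python3 v.py pics/n7.png
python3 - <<'E'
from h import *
c=cam("side"); i,o=crop(c,330,390,260,310,12); cv2.imwrite("pics/n7p.png",i)
E
```

```text
30.925 [0.61881392 0.08430782 0.23801452] [ 8.15868139  0.72284261 -2.24957233]
```

View pics/n7.png

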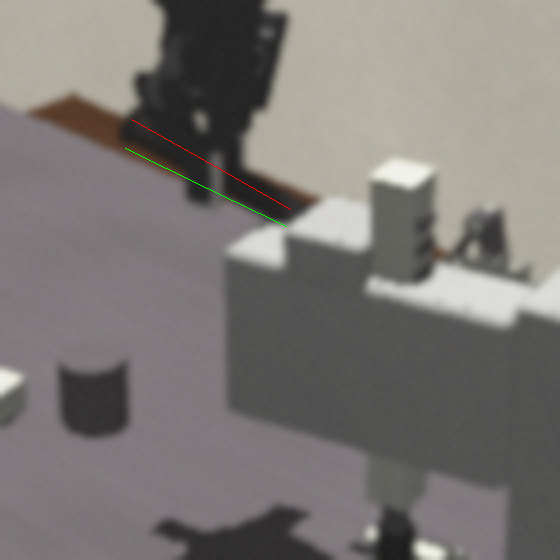

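View pics/n7p.png

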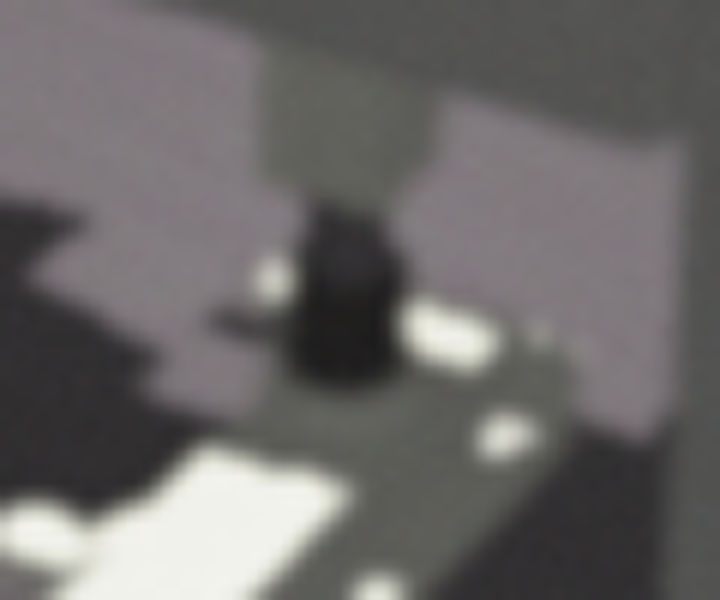

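Run:
```python
import cv2,numpy as np
# rack top: template from n1 around rack top & notches; and pad column profile
ims={k:cv2.cvtColor(cv2.imread(f"pics/{k}.png"),cv2.COLOR_BGR2GRAY).astype(np.float32) for k in("n1","n2","n3","n4","n5","n6","n7")}
t=ims["n1"][100:200,362:445]
for k,v in ims.items():
    r=cv2.matchTemplate(v[80:270,355:452],t[:70],cv2.TM_CCOEFF_NORMED); _,m,_,l=cv2.minMaxLoc(r)
    y=l[1]; x=l[0]; c=r[y-1:y+2,x] if 0<y<r.shape[0]-1 else None
    sub=0 if c is None else (c[0]-c[2])/(2*(c[0]-2*c[1]+c[2]))
    print(k,"rack",(80+y+sub-100)/4,round(m,3))
p={k:cv2.cvtColor(cv2.imread(f"pics/{k}p.png"),cv2.COLOR_BGR2GRAY).astype(float) for k in("n3","n4","n5","n6","n7")}
for k,v in p.items():
    col=v[:,325:375].mean(1); print(k,np.round(col[120:400:10]).astype(int))
```

```text
n1 rack 0.0018749237 1.0
n2 rack 3.570713 0.996
n3 rack 3.565094 0.997
n4 rack 6.926939 0.997
n5 rack 6.5804615 0.996
n6 rack 10.106667 0.995
n7 rack 8.591236 0.996
n3 [97 96 92 84 70 58 52 50 50 50 49 49 47 43 37 33 32 31 31 31 31 31 33 42
 60 81 94 97]
n4 [100 100  99  98  99  97  92  79  65  56  52  50  51  51  50  48  44  38
  34  32  32  32  32  32  32  35  46  65]
n5 [96 96 97 96 96 93 86 72 58 52 50 50 50 49 49 47 43 37 32 31 31 31 31 31
 30 34 45 63]
n6 [ 99 100  99  98  99  98  99  99  98  93  84  69  57  52  50  48  44  39
  34  31  32  32  32  33  31  34  46  65]
n7 [96 97 97 96 96 96 96 93 84 72 59 52 49 49 49 47 43 38 33 31 31 31 30 31
 30 33 45 63]
```

apply_moves([
  [0.5,[0.001,0.0003,0],0],
  [0.4,[0.001,0.0003,0],0],
  [0.1,[0.001,0.0003,0],0],
  [-0.2,[0.001,0.0003,0],0],
  [-0.2,[0.001,0.0003,0.003],0],
  [-0.2,[0.001,0.0003,0.02],0],
  [-0.2,[0.001,0.0003,0.045],0],
  [-0.2,[0.001,0.0003,0.08],0],
  [-0.2,[0,0.02,0.12],0],
  [-0.2,[-0.05,0.05,0.14],0],
  [-0.2,[-0.1,0.09,0.14],0],
  [-0.2,[-0.15,0.13,0.14],0],
  [-0.2,[-0.15,0.13,0.14],0],
])

```text
t: 32.65
position: [0.4633, 0.2163, 0.3801]
orientation: [0.604, 0.797, 0.001, 0.0]
ft_force: [1.2, -0.2, 1.4]
finger_gap: 0.0511
```

```bash
python3 v.py pics/q1.png
python3 - <<'E'
from h import *
c=cam("top"); i,o=crop(c,250,430,160,290,4); cv2.imwrite("pics/q2.png",i); cv2.imwrite("pics/q3.png",c["color"])
E
```

```text
32.65 [0.46327908 0.21627169 0.38009897] [ 1.18360886 -0.20305619  1.3968617 ]
```

View pics/q1.png

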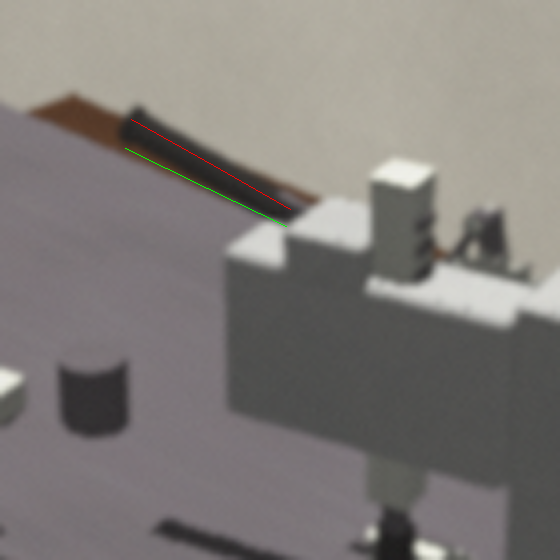

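View pics/q3.png

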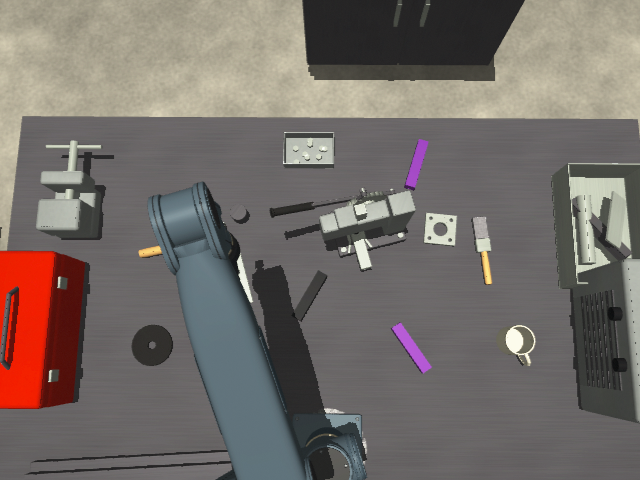

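Run:
```python
from h import *
a=cv2.imread("pics/h4.png"); c=cam("top"); b,o=crop(c,335,390,230,275,13)
g=lambda i:cv2.cvtColor(i,cv2.COLOR_BGR2GRAY)[300:560,230:520].astype(np.float32)
print("tube shift px",np.array(cv2.phaseCorrelate(g(a),g(b))[0])/13)
cv2.imwrite("pics/q4.png",b)
k=cv2.cvtColor(cv2.imread("pics/q1.png"),0 or cv2.COLOR_BGR2GRAY).astype(np.float32);m=cv2.cvtColor(cv2.imread("pics/n7.png"),cv2.COLOR_BGR2GRAY).astype(np.float32)
print("rack shift",np.array(cv2.phaseCorrelate(m[150:280,365:440],k[150:280,365:440])[0])/4)
```

```text
tube shift px [-6.82467787e-05  6.80739760e-04]
rack shift [0.12337742 0.12027803]
```

View pics/q4.png

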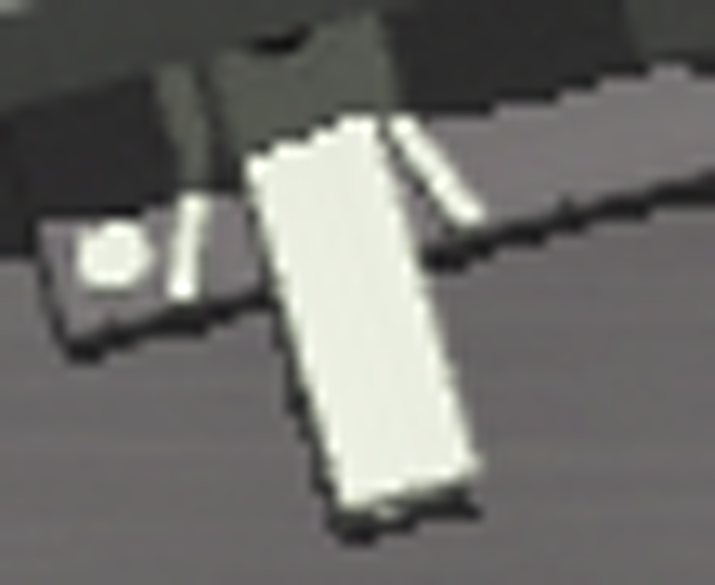

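The tube has not moved since it was seated: its rear edge is at crop (343,505)-(470,467), as before. The rack holds its level, the lever is at its top and the arm is clear, so I am handing in.

```bash
python3 -c "
from bench import finish_job
print(finish_job())"
```

```text
the job is handed in; nothing more can be done
None
```

I laid the tube in the press channel and pushed it until it stopped moving, with the push force rising to about 17 N. I then pumped the lever four full strokes, raised the handle to its top, let go and moved the arm clear. I handed the job in at about 33 s; `finish_job` gives no verdict.

**Last checks**
- **Tube:** The top camera puts its rear end 109 to 110 mm in front of the pad axis, where 110 is exact. The side camera spread wider, from 108 to 112 mm. The picture taken after clamping shows no movement of the tube.
- **Pad force:** In the free strokes the down-force at the handle was about 1 to 3 N. The third stroke ended at about 4 N and the fourth at about 9 N, just before the lower stop. From that and how far the ram gave way, I estimate about 13 N on the pad after the third click and 40 to 50 N after the fourth. The pad force is not measured directly.
- **Lever:** It is at its top and slightly higher in the picture than at the start, so it may have begun a little below the stop.
- **Bystanders:** Nothing looks shifted in the last top view. The arm hides most of the hammer and part of the angle piece there, so I could not check those two fully.

**What went less well:** On the first stroke I pinched the handle too near the fingertips and it slipped a few millimetres, so I took a new hold at the bottom of that stroke. The pinch also put up to about 12 N sideways on the handle at times, well under the limit.

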